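Raise the dropped arm of a reading lamp and carry the lamp, balanced upright, to its mat

ROBOT

A 6-joint arm with a two-finger parallel gripper is mounted at the origin on the work surface. World frame = base frame: x ahead of the robot, y to its left, z up, the work surface at z = 0. Lengths are in m, angles in rad, forces in N, time in s.
With the tool pointing down it reaches from about 0.275 to 0.875 m from the base axis. Payload 12.5 kg.
Tool frame: the origin (TCP) lies on the mounting face of the last link; the fingertips stand 173 mm ahead of it and the grasp point (between the pads) lies 155 mm ahead of it; z points along the fingers, y is the line along which they close (so a half turn about z gives the same grasp; the last joint's range is limited). The gripper opens to 85 mm and grips with 20 to 120 N. Pads are 22 mm wide; open, the fingers measure 114 mm over their backs; the gripper's body (76 mm by 85 mm) begins 54 mm behind the grasp point. The pads swing forward as they close: fully open they stand 13 mm farther back than shut.
Start: joints at [1.171, 0.351, 1.652, -0, 1.139, -0.085], TCP at [0.17, 0.523, 0.405] pointing down, gripper open.
Joint ranges: [-2.75, 2.75], [-0.79, 2.1], [0.01, 2.65], [-1.57, 4.71], [0.07, 3.14], [-2.87, 2.87]. Speed limits (rad/s): [2.22, 2.22, 2.79, 3.14, 3.14, 3.14].

INTERFACE

Orientations are given as a unit quaternion [x, y, z, w].
In Python, from station import r gives the robot as it stands.
- The arm moves only by the tool apply_moves, never from a script. Its argument "moves" is a list of rows, each an object of numbers: "dx", "dy", "dz": the shift along the tool's x, y, z in mm; "ax", "ay", "az": the turn, a rotation vector about the tool's x, y, z in degrees; "fingers": the finger opening in mm, from 0 to 85.4. In form: [{"dx": .., "dy": .., "dz": .., "ax": .., "ay": .., "az": .., "fingers": ..}, ...]. A call has 1 to 20 rows; each row is the pose to reach, as a shift and turn from the pose commanded when the call began, along the tool's axes at that moment; what a row does not reach only later rows make up. A row lasts 1/10 s, in which the tool goes at most 50 mm and 8.59 degrees, less where a joint would pass 70% of its speed; a pose out of reach is approached as far as the arm can. A call with a gripper value outside its range is refused whole. The fingers move at their own pace and stop on an object; "squeeze" is the grip in N (left out, the last holds). Time passes only in rows, so rows that repeat a pose let the fingers close. It gives the time, the measured TCP pose, the force, the opening and the grip force at its end, in the units of the state.
- r.state(): the state, without advancing time (a new reading comes with each control period).
- r.capture(name): name is "side" or "top"; returns the picture (400x640x3 uint8, red, green, blue); there is no depth.
- r.calibration(name): a dict with "mtx" (3x3 intrinsics, pixels), "camera_from_world" (4x4, takes a point from world to camera coordinates). Camera axes: x right, y up, looking along -z (the intrinsics and any distortion apply to the point x, -y, -z); pixel columns grow to the right and rows downward; lengths in m; the calibration is good to about 2 mm. A picture is of the moment at which its call begins. calibration takes no time and is no camera call.
- r.hand_in(): hands the job in; it is judged then, once.
The state is a dict: "time": time; "joint_pos": joint angles; "joint_vel": joint speeds; "joint_torque": joint torques, N m; "position": TCP position; "orientation": TCP orientation; "force": force on the tool from outside, world axes, zero at the start; "wrist_torque": the same for the moment, N m; "opening": finger opening in m; "grip_force": force on a finger pad.
Only numpy, scipy, OpenCV 4.12 (cv2) and the standard library are available. Lean on these libraries where they do the work, as an engineer would, in place of code of your own. Each camera call takes 0.05 s, during which the arm holds its last target. There are 200 camera calls.

TASK

Move the reading lamp to the rubber mat on the other side of the desk, so that the volume on the cradle is lit from there; its counterspring is weak and its friction knob slack, and the arm has dropped over to one side onto its stop. Take the lamp only by the black power pack on its foot, never by the arm or head: lift it clear of the desk where it stands, tilt the foot so that the arm comes up, and only then carry it across with the arm kept balanced upright all the way, never falling over again. Set it down gently in the middle of the mat, square to it with the arm on the side towards the cradle as before, let go with the arm standing upright and still, and leave everything else on the desk where it is.

Things in the scene. Friction and masses are not known exactly. Their poses are not given: they have to be found in the camera images.
- lamp: Foot of the reading lamp: dark steel plate 250 (its x) by 130 mm (y), 14 mm thick, from x = -95 to +155 mm, a 10 mm ballast slab on its rear, and a black power pack on it: a block 60 (x) by 44 mm (y), top 82 mm up. Origin: on the underside, below the middle of the pack; z up. Starts level on the bare table. About 0.75 kg (hidden, 0.64 to 0.9) without the arm, centre of mass at the origin.
- lamp_grip (a point): Middle of the power pack, 60 mm above the underside of the foot: the place to grip, from above, across the pack's 44 mm width (the lamp's y). The pack is free on all sides, 22 mm of it above this point; the fork and arm begin 101 mm ahead of it.
- lamp_foot (a point): Centre of the underside of the foot plate (30 mm ahead of the lamp's origin along its x); axes as the lamp's.
- lamp_pivot (a point): Hinge of the arm, in a steel fork 72 mm high: 125 mm ahead of the lamp's origin along its x, 50 mm above the underside. Its axis is the lamp's x: the arm swings sideways, in the lamp's y-z plane. Arm with head, nominal: 0.22 kg (hidden, within 4 percent), centre of mass 216 mm above the hinge, moment of inertia about the hinge 0.0115 kg m2; almost no damping.
- spring_arm (a joint): Lean of the arm relative to the foot, rad: 0 square to the foot, + about the lamp's +x (head to its -y); stops at +-0.30, starts on +0.30. A spring pulls it to 0 with 0.431 N m/rad, gravity tips it by 0.466 N m per rad of true lean: unstable, time constant 0.5 to 0.8 s. Tilting the foot about its -x drives it to minus. Dry friction 0.0018 N m holds it within 0.035 of upright on a level foot.
- lamp_head (a point): Middle of the lamp head, 260 mm from the hinge along the arm, which is its z axis. Two aluminium bars with a coil spring between them carry a dark conical shade, 104 mm across the mouth, facing the lamp's +x and a little down; it reaches from 40 mm behind to 65 mm ahead of the arm, and its top is 355 mm above the underside of the foot. Not to be touched.
- mat: Flat black rubber mat fixed to the table, 280 mm (its x) by 180 mm (its y), 4 mm thick. The origin is the centre of its underside. The lamp must end with lamp_foot over this centre and its x along the mat's x (roughly the world's x). The book cradle stands fixed beyond mat and lamp, at x above 0.77 m, 130 mm high.
- card_tray: Low open wooden tray of index cards, 150 by 90 mm, 45 mm high (cards up to 42 mm), between the lamp and the mat. Origin: centre of its underside. Leave alone.
- weight: Brass document weight with a knob, 56 mm across, 44 mm high. Origin: centre of its underside. Leave alone.
- stamp: Rubber stamp with a wooden grip, 60 by 26 mm, 48 mm high. Origin: centre of its underside. Leave alone.
- pencil_pot: White pot of pencils, 76 mm across, 95 mm high, 175 mm with the pencils, at the left. Origin: centre of its underside. Leave alone.
- box_grey: Dark grey archive box standing at the right edge, 250 by 95 mm, 250 mm high. Origin: centre of its underside. Leave alone.
- tape_dispenser: Grey desk tape dispenser, 150 by 60 mm, 86 mm high, at the right. Origin: centre of its underside. Leave alone.

How it is judged:
By the outcome, as a careful person would: the job done as asked, in the order asked, and still so for the second after the job is handed in, with the robot touching nothing.
It also fails if it takes over 72 s, if anything falls off the work surface, if the arm or the gripper's body presses on something with over 40 N, if the wrist force passes 120 N, or if a joint passes its speed limit or range.

## Working session

There is one attempt and no reset: what is moved stays moved. The work goes in short steps, Python scripts to look and compute and a tool call to move; the robot and the scene stay as the last step left them, time stands still between calls to the robot, and variables do not carry over. Pictures are saved under pics/ and viewed, at most 10 in all, crops included, and the job is handed in when it is done.

Besides the shell and the picture viewer there is one more tool, called after ">>>" as name([rows], argument=value, ...), one row to a line, values as JSON. apply_moves: Moves the arm, as the interface text tells. Its arguments: {"type":"object","properties":{"moves":{"type":"array","items":{"type":"object","properties":{"dx":{"type":"number"},"dy":{"type":"number"},"dz":{"type":"number"},"ax":{"type":"number"},"ay":{"type":"number"},"az":{"type":"number"},"fingers":{"type":"number"}}}},"squeeze":{"type":"number"}},"required":["moves"]}

```bash
ls; mkdir -p pics
python3 - <<'E'
from station import r
import cv2,numpy as np
s=r.state();print(s)
for n in("side","top"):
    c=r.calibration(n);print(n,np.round(c["mtx"],1).tolist(),np.round(c["camera_from_world"],4).tolist(),c.keys())
    cv2.imwrite(f"pics/{n}0.png",cv2.cvtColor(r.capture(n),cv2.COLOR_RGB2BGR))
E
```

```text
pics
{'time': 0.0, 'joint_pos': array([ 1.17141535e+00,  3.51242357e-01,  1.65242938e+00,  1.18413592e-05,
        1.13907832e+00, -8.46171860e-02]), 'joint_vel': array([ 0.00138569,  0.00100298,  0.00012787,  0.00068537, -0.00042911,
       -0.00042481]), 'joint_torque': array([ 2.14193991e-03, -5.06109345e+01, -2.91410244e+01,  1.06947982e-04,
        4.48435443e-03, -8.75948444e-06]), 'position': array([0.17020945, 0.52286552, 0.40415294]), 'orientation': array([ 1.56735423e-01,  9.87640457e-01, -5.60548500e-04, -1.43901220e-04]), 'force': array([0.40767696, 0.18892765, 0.12435969]), 'wrist_torque': array([ 0.03196249, -0.05313176, -0.00258322]), 'grip_force': 0.0, 'opening': 0.08548645046456015}
side [[455.3, 0.0, 325.6], [0.0, 455.3, 199.5], [0.0, 0.0, 1.0]] [[0.7239, -0.6899, -0.0074, -0.4048], [0.5025, 0.5198, 0.6908, -0.357], [-0.4727, -0.5038, 0.723, -1.2499], [0.0, 0.0, 0.0, 1.0]] dict_keys(['mtx', 'camera_from_world'])
top [[436.0, 0.0, 321.5], [0.0, 436.0, 199.2], [0.0, 0.0, 1.0]] [[0.0131, -0.9999, 0.0111, -0.0789], [0.9881, 0.0147, 0.1532, -0.5255], [-0.1533, 0.009, 0.9881, -1.631], [0.0, 0.0, 0.0, 1.0]] dict_keys(['mtx', 'camera_from_world'])
```

View pics/side0.png

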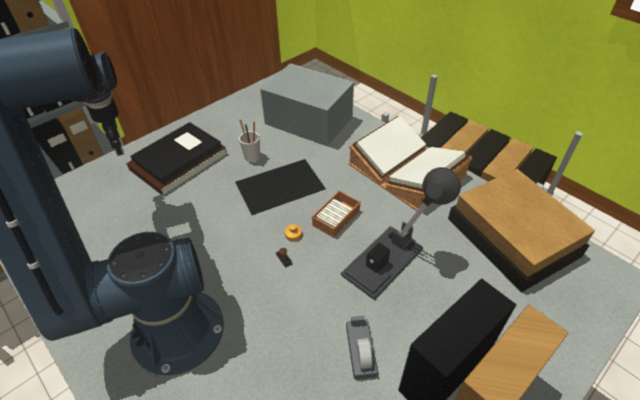

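View pics/top0.png

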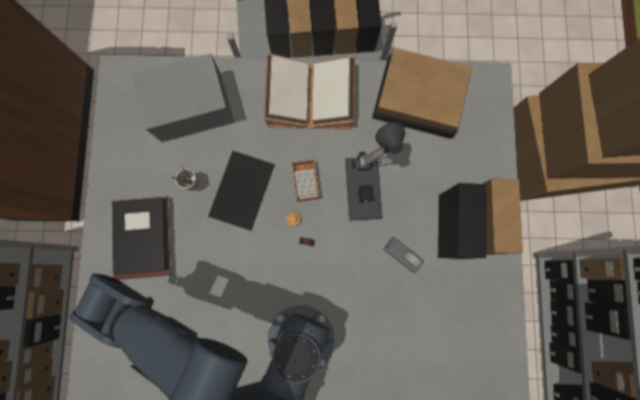

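The lamp foot is around (364,190) in the top view with its head to the right at (391,137), and the mat is at (242,190), turned a little. Next I'll enlarge both regions.

Run:
```python
import cv2,numpy as np
t=cv2.imread("pics/top0.png");s=cv2.imread("pics/side0.png")
a=cv2.resize(t[140:240,200:300],None,fx=4,fy=4,interpolation=cv2.INTER_CUBIC)
b=cv2.resize(t[130:230,310:410],None,fx=4,fy=4,interpolation=cv2.INTER_CUBIC)
cv2.imwrite("pics/c1.png",cv2.convertScaleAbs(np.hstack([a,b]),alpha=1.6))
c=cv2.resize(s[190:310,330:470],None,fx=5,fy=5,interpolation=cv2.INTER_CUBIC)
cv2.imwrite("pics/c2.png",cv2.convertScaleAbs(c,alpha=1.6))
```

```text
(no output)
```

View pics/c1.png

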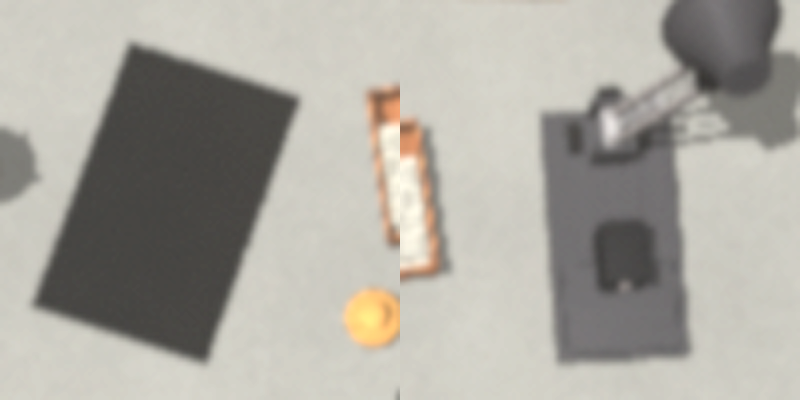

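View pics/c2.png

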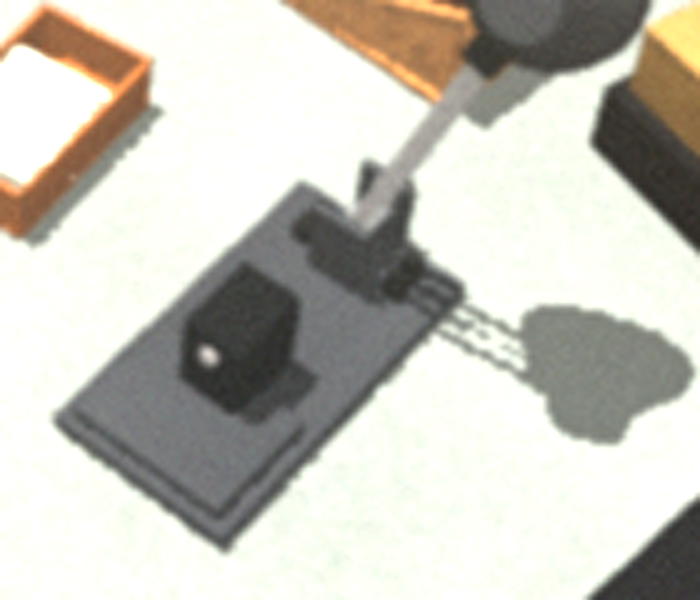

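Mat corners in the left crop are (131,43), (299,98), (207,362) and (34,305). Foot corners in the right crop are about (541,112), (676,112), (690,353) and (559,361). In the side crop they are (303,182), (462,290), (225,543) and (58,416).

```bash
cat > h.py <<'E'
import numpy as np
from scipy.optimize import least_squares
from scipy.spatial.transform import Rotation as R
from station import r
def proj(n,P):
    c=r.calibration(n);P=np.atleast_2d(P);T=c["camera_from_world"]
    q=P@T[:3,:3].T+T[:3,3];q=q*[1,-1,-1];q=q@c["mtx"].T;return q[:,:2]/q[:,2:]
def flat(n,px,z):
    return np.array([least_squares(lambda v:(proj(n,[v[0],v[1],z])[0]-p),[.6,0]).x for p in px])
def rig(pts,x,y,a):
    pts=np.asarray(pts,float);c,s=np.cos(a),np.sin(a)
    return np.c_[x+c*pts[:,0]-s*pts[:,1],y+s*pts[:,0]+c*pts[:,1],pts[:,2]]
def fit(obs,x0):
    f=lambda v:np.concatenate([(proj(n,rig(m,*v))-np.array(p)).ravel() for n,m,p in obs])
    s=least_squares(f,x0,loss="soft_l1");return s.x,f(s.x)
E
python3 - <<'E'
from h import *
U=lambda p,k,o:(np.array(p,float)+.5)/k-.5+o
c=(.155,.065,.014);F=[(.155,.065,.014),(.155,-.065,.014),(-.095,-.065,.014),(-.095,.065,.014)]
top=U([(541,112),(676,112),(690,353),(559,361)],4,(210,130))
side=U([(303,182),(462,290),(225,543),(58,416)],5,(330,190))
pk=[(-.03,.022,.082),(-.03,-.022,.082),(.03,-.022,.082),(.03,.022,.082)]
np.set_printoptions(precision=4,suppress=True)
for o in ([("top",F,top)],[("side",F,side)],[("top",F,top),("side",F,side)]):
    v,e=fit(o,[.55,-.18,0]);print(v,np.round(e,1))
print(proj("side",rig(pk,*v))*5-np.array([330,190])*5, "pack side crop px")
print((proj("top",rig(pk,*v))-[210,130])*4+[400,0], "pack top")
m=U([(131,43),(299,98),(207,362),(34,305)],4,(200,140))
M=[(.14,.09,.004),(.14,-.09,.004),(-.14,-.09,.004),(-.14,.09,.004)]
print(fit([("top",M,m)],[.55,.2,0]))
print(flat("side",[(236,184),(308,160),(325,188),(252,212)],.004))
print("tray",flat("top",[(293,163),(318,162),(319,199),(297,201)],.045),"wt",flat("top",[(293,219)],.04),"pot",flat("top",[(186,179)],.1))
E
```

```text
[ 0.5484 -0.2384  0.0601] [ 0.5 -0.2 -0.5 -1.6  0.3  0.8 -0.4  0.4]
[ 0.5432 -0.2413  0.0725] [ 0.1 -0.4  1.8 -0.9 -0.1  0.5 -1.2  0.4]
[ 0.5451 -0.2401  0.0681] [ 0.7  0.8 -0.4 -0.9  0.9  1.6  0.2  1.3  0.4 -0.9  2.  -1.3 -0.2 -0.3
 -1.1 -0.4]
[[181.7779 317.0791]
 [241.7629 358.6381]
 [304.9837 296.5157]
 [245.3773 256.8397]] pack side crop px
[[1005.2578  285.8011]
 [1052.1291  283.322 ]
 [1047.4766  220.3542]
 [1000.8641  222.7868]] pack top
(array([ 0.5652,  0.242 , -0.3023]), array([-0.1597, -0.5384,  0.639 , -0.4926,  0.048 ,  0.5547, -0.4619,
        0.4049]))
[[0.4504 0.3532]
 [0.7239 0.2695]
 [0.6665 0.1158]
 [0.4092 0.2043]]
tray [[ 0.666   0.0408]
 [ 0.6715 -0.056 ]
 [ 0.5264 -0.0619]
 [ 0.5174  0.0221]] wt [[0.4486 0.036 ]] pot [[0.5856 0.4329]]
```

```bash
cat >> h.py <<'E'
def delta(pos,psi,tilt=0):
    "mm/deg in tool axes to bring TCP to pos, tool down with tool y at psi+90deg"
    s=r.state();Rt=R.from_quat(s["orientation"])
    G=R.from_matrix(np.c_[[-np.cos(psi),-np.sin(psi),0],[-np.sin(psi),np.cos(psi),0],[0,0,-1]])
    print("t",s["time"],"pos",s["position"].round(4),"d mm",Rt.inv().apply(np.array(pos)-s["position"])*1e3,"deg",(Rt.inv()*G).as_rotvec(degrees=True),"F",s["force"].round(1),"open",s["opening"])
np.set_printoptions(precision=4,suppress=True)
E
python3 - <<'E'
from h import *
delta([.546,-.24,.35],.066)
# mat refine: threshold in top
import cv2
t=cv2.imread("pics/top0.png");g=cv2.GaussianBlur(t,(3,3),0).max(2)
m=(g[140:240,200:280]<75).astype(np.uint8)
cs=max(cv2.findContours(m,cv2.RETR_EXTERNAL,cv2.CHAIN_APPROX_NONE)[0],key=cv2.contourArea)
w=flat("top",cs[:,0]+[200,140],.004)
print(cv2.minAreaRect((w*1000).astype(np.float32)))
E
```

```text
t 0.1 pos [0.1702 0.5229 0.4042] d mm [-593.5178 -608.9932   54.7862] deg [ -0.0565  -0.0152 -21.818 ] F [0.5 0.5 0.5] open 0.08522909025043808
((565.3758544921875, 243.321533203125), (175.24972534179688, 272.4821472167969), 72.43023681640625)
```

>>> apply_moves([
  {"dx":-30,"dy":-30,"dz":0,"ax":0,"ay":0,"az":-1,"fingers":85},
  {"dx":-65,"dy":-66,"dz":0,"az":-3,"fingers":85},
  {"dx":-100,"dy":-102,"dz":0,"az":-5,"fingers":85},
  {"dx":-135,"dy":-138,"dz":0,"az":-6,"fingers":85},
  {"dx":-170,"dy":-174,"dz":0,"az":-7,"fingers":85},
  {"dx":-205,"dy":-210,"dz":0,"az":-8,"fingers":85},
  {"dx":-240,"dy":-246,"dz":0,"az":-9,"fingers":85},
  {"dx":-275,"dy":-282,"dz":0,"az":-11,"fingers":85},
  {"dx":-310,"dy":-318,"dz":0,"az":-12,"fingers":85},
  {"dx":-345,"dy":-354,"dz":0,"az":-13,"fingers":85},
  {"dx":-380,"dy":-390,"dz":0,"az":-15,"fingers":85},
  {"dx":-415,"dy":-426,"dz":0,"az":-16,"fingers":85},
  {"dx":-450,"dy":-462,"dz":0,"az":-17,"fingers":85},
  {"dx":-485,"dy":-498,"dz":0,"az":-18,"fingers":85},
  {"dx":-520,"dy":-534,"dz":10,"az":-19,"fingers":85},
  {"dx":-550,"dy":-565,"dz":20,"az":-20,"fingers":85},
  {"dx":-575,"dy":-590,"dz":35,"az":-21,"fingers":85},
  {"dx":-593,"dy":-609,"dz":55,"ax":0,"ay":0,"az":-21.8,"fingers":85},
  {"dx":-593.5,"dy":-609,"dz":55,"az":-21.8,"fingers":85},
  {"dx":-593.5,"dy":-609,"dz":55,"az":-21.8,"fingers":85},
])

```text
invalid input at $.moves[1]: expected keys dx, dy, dz, ax, ay, az, fingers
```

>>> apply_moves([
  {"dx":-30,"dy":-31,"dz":0,"ax":0,"ay":0,"az":-1,"fingers":85},
  {"dx":-65,"dy":-67,"dz":0,"ax":0,"ay":0,"az":-2,"fingers":85},
  {"dx":-100,"dy":-103,"dz":0,"ax":0,"ay":0,"az":-3,"fingers":85},
  {"dx":-135,"dy":-139,"dz":0,"ax":0,"ay":0,"az":-5,"fingers":85},
  {"dx":-170,"dy":-174,"dz":0,"ax":0,"ay":0,"az":-6,"fingers":85},
  {"dx":-205,"dy":-210,"dz":0,"ax":0,"ay":0,"az":-7,"fingers":85},
  {"dx":-240,"dy":-246,"dz":0,"ax":0,"ay":0,"az":-9,"fingers":85},
  {"dx":-275,"dy":-282,"dz":0,"ax":0,"ay":0,"az":-10,"fingers":85},
  {"dx":-310,"dy":-318,"dz":0,"ax":0,"ay":0,"az":-11,"fingers":85},
  {"dx":-345,"dy":-354,"dz":0,"ax":0,"ay":0,"az":-12,"fingers":85},
  {"dx":-380,"dy":-390,"dz":0,"ax":0,"ay":0,"az":-14,"fingers":85},
  {"dx":-415,"dy":-426,"dz":0,"ax":0,"ay":0,"az":-15,"fingers":85},
  {"dx":-450,"dy":-462,"dz":0,"ax":0,"ay":0,"az":-16,"fingers":85},
  {"dx":-485,"dy":-498,"dz":0,"ax":0,"ay":0,"az":-18,"fingers":85},
  {"dx":-520,"dy":-534,"dz":5,"ax":0,"ay":0,"az":-19,"fingers":85},
  {"dx":-550,"dy":-565,"dz":15,"ax":0,"ay":0,"az":-20,"fingers":85},
  {"dx":-575,"dy":-590,"dz":30,"ax":0,"ay":0,"az":-21,"fingers":85},
  {"dx":-590,"dy":-605,"dz":45,"ax":0,"ay":0,"az":-21.8,"fingers":85},
  {"dx":-593.5,"dy":-609,"dz":55,"ax":0,"ay":0,"az":-21.8,"fingers":85},
  {"dx":-593.5,"dy":-609,"dz":55,"ax":0,"ay":0,"az":-21.8,"fingers":85},
], squeeze=100)

```text
time: 2.1
position: [0.5457, -0.2399, 0.348]
orientation: [-0.032, 0.999, 0.001, -0.001]
force: [0.1, -0.2, 0.7]
opening: 0.085
grip_force: 0.0
```

Run:
```python
from h import *
import cv2
t=cv2.cvtColor(r.capture("top"),cv2.COLOR_RGB2BGR);s=cv2.cvtColor(r.capture("side"),cv2.COLOR_RGB2BGR)
cv2.imwrite("pics/t1.png",t);cv2.imwrite("pics/s1.png",s)
a=cv2.resize(t[80:230,310:430],None,fx=3.33,fy=3.33);b=cv2.resize(s[130:310,330:470],(389,500))
a=cv2.resize(t[80:230,310:430],(400,500));cv2.imwrite("pics/v1.png",cv2.convertScaleAbs(np.hstack([a,b]),alpha=1.5))
delta([.546,-.24,.212],.066)
```

```text
t 2.2 pos [ 0.5458 -0.239   0.35  ] d mm [ -0.1622  -1.0796 137.9733] deg [ 0.0215 -0.0211 -0.0019] F [1.1 0.3 1.2] open 0.08488415721216773
```

View pics/v1.png

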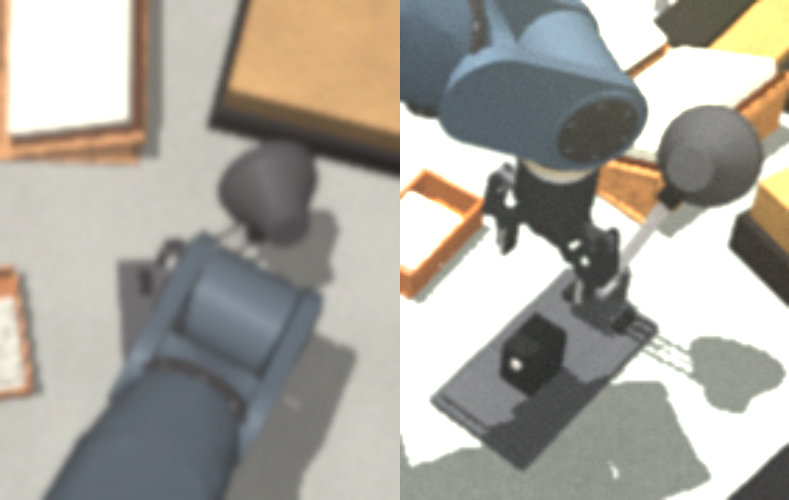

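The gripper sits straight above the pack, with its fingers across the pack's width. In the top view the head at crop (268,190) is visible and distinct from the blue wrist.

>>> apply_moves([
  {"dx":0,"dy":-1,"dz":20,"ax":0,"ay":0,"az":0,"fingers":85},
  {"dx":0,"dy":-1,"dz":50,"ax":0,"ay":0,"az":0,"fingers":85},
  {"dx":0,"dy":-1,"dz":80,"ax":0,"ay":0,"az":0,"fingers":85},
  {"dx":0,"dy":-1,"dz":105,"ax":0,"ay":0,"az":0,"fingers":85},
  {"dx":0,"dy":-1,"dz":122,"ax":0,"ay":0,"az":0,"fingers":80},
  {"dx":0,"dy":-1,"dz":132,"ax":0,"ay":0,"az":0,"fingers":75},
  {"dx":0,"dy":-1,"dz":138,"ax":0,"ay":0,"az":0,"fingers":70},
  {"dx":0,"dy":-1,"dz":138,"ax":0,"ay":0,"az":0,"fingers":64},
  {"dx":0,"dy":-1,"dz":138,"ax":0,"ay":0,"az":0,"fingers":60},
  {"dx":0,"dy":-1,"dz":138,"ax":0,"ay":0,"az":0,"fingers":56},
  {"dx":0,"dy":-1,"dz":138,"ax":0,"ay":0,"az":0,"fingers":53},
  {"dx":0,"dy":-1,"dz":138,"ax":0,"ay":0,"az":0,"fingers":50},
])

```text
time: 3.4
position: [0.5462, -0.2406, 0.2121]
orientation: [-0.033, 0.999, 0.0, 0.0]
force: [-0.8, 3.3, 2.2]
opening: 0.0502
grip_force: 1.6
```

Run:
```python
from h import *
import cv2
s=cv2.cvtColor(r.capture("side"),cv2.COLOR_RGB2BGR)
b=cv2.resize(s[170:300,340:450],(660,600) if 0 else (508,600));cv2.imwrite("pics/v2.png",cv2.convertScaleAbs(b,alpha=1.8,beta=10))
delta([.546,-.24,.212],.066)
v=[.546,-.24,.066]
for h in(0,.1):
  print(h,[(n,proj(n,rig([(.125,0,.05+h),(.125,0,.31+h),(.125,-.26*.2955,.05+.26*.955+h),(0,0,.215+.09+h),(0,0,.215+.16+h)],*v)).round().tolist()) for n in("top","side")])
```

```text
t 3.45 pos [ 0.5462 -0.2406  0.212 ] d mm [0.1447 0.6266 0.0249] deg [ 0.0206  0.0154 -0.0218] F [-0.   3.9  2.5] open 0.05017967025886163
0 [('top', [[363.0, 163.0], [372.0, 144.0], [395.0, 144.0], [374.0, 182.0], [377.0, 177.0]]), ('side', [[403.0, 234.0], [414.0, 172.0], [438.0, 189.0], [386.0, 198.0], [388.0, 178.0]])]
0.1 [('top', [[366.0, 156.0], [376.0, 135.0], [400.0, 135.0], [379.0, 175.0], [382.0, 170.0]]), ('side', [[407.0, 212.0], [419.0, 143.0], [445.0, 160.0], [389.0, 169.0], [392.0, 147.0]])]
```

View pics/v2.png

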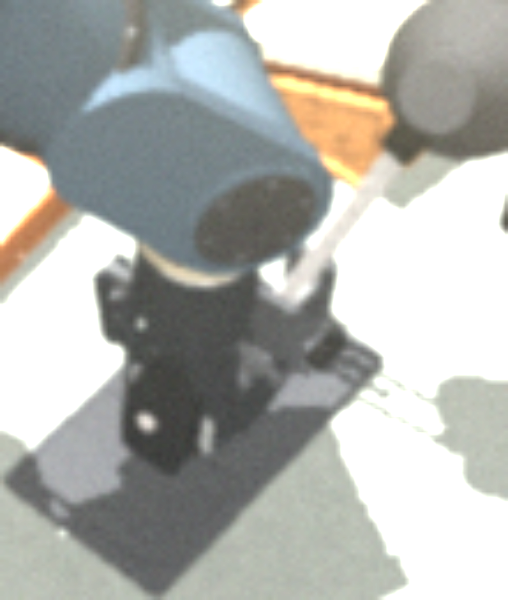

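>>> apply_moves([
  {"dx":0,"dy":1.5,"dz":0,"ax":0,"ay":0,"az":0,"fingers":52},
  {"dx":0,"dy":3,"dz":0,"ax":0,"ay":0,"az":0,"fingers":52},
  {"dx":0,"dy":3,"dz":0,"ax":0,"ay":0,"az":0,"fingers":48},
  {"dx":0,"dy":3,"dz":0,"ax":0,"ay":0,"az":0,"fingers":46},
  {"dx":0,"dy":3,"dz":0,"ax":0,"ay":0,"az":0,"fingers":44},
  {"dx":0,"dy":3,"dz":0,"ax":0,"ay":0,"az":0,"fingers":38},
  {"dx":0,"dy":3,"dz":0,"ax":0,"ay":0,"az":0,"fingers":38},
], squeeze=100)

```text
time: 4.15
position: [0.5459, -0.2377, 0.212]
orientation: [-0.033, 0.999, 0.0, -0.0]
force: [-1.0, 3.4, 5.4]
opening: 0.0429
grip_force: 101.7
```

>>> apply_moves([
  {"dx":0,"dy":0,"dz":-2,"ax":0,"ay":0,"az":0,"fingers":38},
  {"dx":0,"dy":0,"dz":-6,"ax":0,"ay":0,"az":0,"fingers":38},
  {"dx":0,"dy":0,"dz":-13,"ax":0,"ay":0,"az":0,"fingers":38},
  {"dx":0,"dy":0,"dz":-23,"ax":0,"ay":0,"az":0,"fingers":38},
  {"dx":0,"dy":0,"dz":-35,"ax":0,"ay":0,"az":0,"fingers":38},
  {"dx":0,"dy":0,"dz":-48,"ax":0,"ay":0,"az":0,"fingers":38},
  {"dx":0,"dy":0,"dz":-61,"ax":0,"ay":0,"az":0,"fingers":38},
  {"dx":0,"dy":0,"dz":-73,"ax":0,"ay":0,"az":0,"fingers":38},
  {"dx":0,"dy":0,"dz":-83,"ax":0,"ay":0,"az":0,"fingers":38},
  {"dx":0,"dy":0,"dz":-91,"ax":0,"ay":0,"az":0,"fingers":38},
  {"dx":0,"dy":0,"dz":-97,"ax":0,"ay":0,"az":0,"fingers":38},
  {"dx":0,"dy":0,"dz":-100,"ax":0,"ay":0,"az":0,"fingers":38},
  {"dx":0,"dy":0,"dz":-100,"ax":0,"ay":0,"az":0,"fingers":38},
])

```text
time: 5.45
position: [0.5459, -0.2379, 0.3119]
orientation: [-0.033, 0.999, -0.0, 0.0]
force: [0.8, -0.6, -9.5]
opening: 0.0432
grip_force: 102.7
```

Run:
```python
from h import *
import cv2
t=cv2.cvtColor(r.capture("top"),cv2.COLOR_RGB2BGR);s=cv2.cvtColor(r.capture("side"),cv2.COLOR_RGB2BGR)
cv2.imwrite("pics/t3.png",t);cv2.imwrite("pics/s3.png",s)
a=cv2.resize(t[90:210,330:430],(500,600));b=cv2.resize(s[110:290,340:490],(300,360));b=cv2.copyMakeBorder(b,0,240,0,0,cv2.BORDER_CONSTANT)
cv2.imwrite("pics/v3.png",cv2.convertScaleAbs(np.hstack([a,b]),alpha=1.5))
delta([.546,-.24,.212],.066);print(r.state()["wrist_torque"])
x=t[115:150,380:420].max(2);print(x[::3,::3])
```

```text
t 5.55 pos [ 0.5458 -0.2378  0.3112] d mm [-0.1359 -2.224  99.2463] deg [ 0.0224 -0.0405 -0.0177] F [ -0.4  -0.2 -10.3] open 0.04286887070400271
[0.1067 0.3128 0.0063]
[[ 42  46  55  66  68  70  69  66  62  60  92 123 140 149]
 [ 38  45  64  69  77  77  73  68  64  59  55  69  73  84]
 [103  60  66  72  76  79  73  69  64  58  50  57  63  66]
 [ 95  61  65  69  73  78  74  69  64  56  46  36  39  44]
 [ 74  59  62  66  70  76  75  69  63  54  45  36  31  30]
 [ 85  55  58  62  66  72  75  69  64  52 108 123  98  71]
 [122  56  52  56  62  67  71  68  64  59 133 137 137 135]
 [135 105  46  48  54  62  66  61  56  57 126 137 137 138]
 [132 116  81  44  42  55  56  54  53  55 120 131 136 137]
 [107 106 120  55  37  51  54  52  53  63  83  84  96 134]
 [117 123 114  86 109 117  72  66  71  80  82  84  83 125]
 [122 109 111 133 135  96  82  81  81  82  82  82  84 128]]
```

View pics/v3.png

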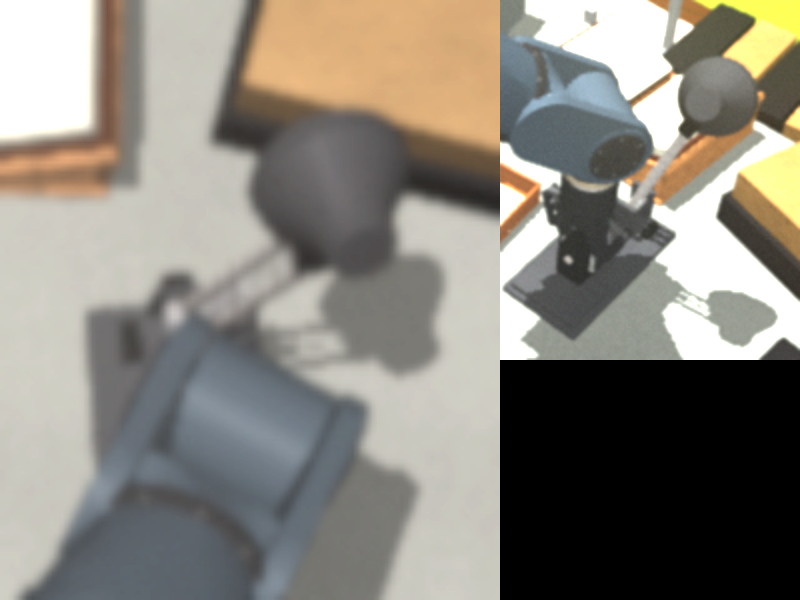

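The shade is clearly visible in top crop (330,190) and side crop (717,97), with the foot level and clear of the desk. I'll build a template lean estimator and a small simulator.

```bash
python3 - <<'E'
from h import *
import pickle
s=r.state();pickle.dump((s["position"],s["orientation"]),open("ref.pkl","wb"))
E
cat >> h.py <<'E'
import cv2,pickle,os
def lamp(pos,quat):
    Rt=R.from_quat(quat);return Rt*R.from_matrix(np.diag([-1,1,-1])),np.array(pos)+Rt.apply([0,0,.212])
SQ=np.array([(-.035,-.05,.26),(-.035,.05,.26),(.06,.05,.26),(.06,-.05,.26)])
def quad(n,pos,quat,q):
    RL,o=lamp(pos,quat);A=R.from_rotvec([q,0,0])
    return proj(n,RL.apply(A.apply(SQ)+[.125,0,.05])+o).astype(np.float32)
POLY={"top":(np.array([(252,185),(262,140),(300,115),(350,110),(395,130),(408,165),(400,215),(393,260),(370,275),(342,268),(330,240),(275,225)])/5+[330,90]),
 "side":np.array([(448.5+18.5*np.cos(a),158+18.5*np.sin(a)) for a in np.arange(0,6.28,.3)])}
def qest(n,img,pos,quat):
    rp=pickle.load(open("ref.pkl","rb"));T=cv2.cvtColor(cv2.imread(f"pics/{n[0]}3.png"),cv2.COLOR_BGR2RGB).astype(np.float32)
    m=np.zeros(T.shape[:2],np.uint8);cv2.fillPoly(m,[np.round(POLY[n]*16).astype(np.int32)],1,shift=4)
    a=quad(n,*rp,.30);img=cv2.GaussianBlur(img.astype(np.float32),(3,3),0);T=cv2.GaussianBlur(T,(3,3),0)
    def cost(q):
        H=cv2.getPerspectiveTransform(a,quad(n,pos,quat,q))
        # sample the current image back in the reference frame
        W=cv2.warpPerspective(img,H,(640,400),flags=cv2.INTER_LINEAR|cv2.WARP_INVERSE_MAP)
        return np.minimum(np.abs(W-T).max(2),45)[m>0].mean()
    qs=np.arange(-.36,.37,.02);c=[cost(q) for q in qs];q0=qs[np.argmin(c)]
    qf=np.arange(q0-.03,q0+.031,.003);cf=np.array([cost(q) for q in qf]);i=np.argsort(cf)[:9]
    p=np.polyfit(qf[i],cf[i],2)
    return (-p[1]/2/p[0] if p[0]>0 else qf[cf.argmin()]),cf.min()
def look(k=2,names=("top","side")):
    out=[]
    for _ in range(k):
        for n in names:
            s=r.state();im=r.capture(n);q,c=qest(n,im,s["position"],s["orientation"])
            RL,o=lamp(s["position"],s["orientation"]);ry=RL.apply([0,1,0])[2]
            out.append((s["time"],n,q,c));print(f"{s['time']:.2f} {n} q={q:.4f} cost={c:.1f} phi={np.arcsin(ry):.4f} foot={o.round(4)} F={s['force'].round(1)} g={s['grip_force']:.0f}")
            with open("log.txt","a") as f: f.write(f"{s['time']} {n} {q} {np.arcsin(ry)}\n")
    cv2.imwrite(f"pics/L{s['time']:.2f}.png",cv2.cvtColor(im,cv2.COLOR_RGB2BGR));return out
def sim(q,w,phi,dur,kg=.466,ks=.431,I=.0115,tf=.0018,acc=lambda t:0,lag=.05,rec=.1):
    "phi(t) callable (foot roll, rad)"
    dt=.001;out=[]
    for i in range(int(dur/dt)):
        t=i*dt;f=phi(t-lag);dd=(phi(t-lag+.02)-2*f+phi(t-lag-.02))/.0004
        tau=kg*np.sin(f+q)-ks*q-I*dd+kg/9.81*acc(t)
        if abs(w)<1e-4 and abs(tau)<tf: w=0
        else: w+=(tau-np.sign(w if abs(w)>1e-4 else tau)*tf)/I*dt
        q+=w*dt
        if abs(q)>.3: q=np.sign(q)*.3;w=0
        if i%int(rec/dt)==0: out.append(q)
    return np.array(out+[q]),w
E
python3 - <<'E'
from h import *
look(1)
for kg in(.447,.466,.485):
  for d in (2.5,3.0):
    print(kg,d,sim(.3,0,lambda t:-np.radians(np.interp(t,[0,.2],[0,d])),1.0,kg=kg))
E
```

```text
5.55 top q=0.2999 cost=0.5 phi=0.0004 foot=[ 0.5456 -0.2378  0.0992] F=[ -0.4  -0.2 -10.3] g=103
5.60 side q=0.3009 cost=0.9 phi=0.0005 foot=[ 0.5456 -0.2377  0.0992] F=[  0.1  -0.  -10. ] g=103
0.447 2.5 (array([ 0.3   ,  0.3   ,  0.2986,  0.2779,  0.2343,  0.1781,  0.1088,
        0.0256, -0.0726, -0.1872, -0.3   ]), 0)
0.447 3.0 (array([ 0.3   ,  0.3   ,  0.2978,  0.2718,  0.2173,  0.1468,  0.0595,
       -0.0458, -0.1705, -0.3   , -0.3   ]), 0)
0.466 2.5 (array([ 0.3   ,  0.3   ,  0.2999,  0.2846,  0.2504,  0.2071,  0.1536,
        0.0886,  0.0101, -0.0842, -0.1959]), np.float64(-1.2271697592603366))
0.466 3.0 (array([ 0.3   ,  0.3   ,  0.2996,  0.2794,  0.2346,  0.1768,  0.1046,
        0.0159, -0.0921, -0.2223, -0.3   ]), 0)
0.485 2.5 (array([ 0.3   ,  0.3   ,  0.3   ,  0.2878,  0.2607,  0.2282,  0.1891,
        0.1419,  0.0843,  0.0139, -0.0719]), np.float64(-0.9581201525958467))
0.485 3.0 (array([ 0.3   ,  0.3   ,  0.3   ,  0.2837,  0.2467,  0.2001,  0.1422,
        0.0704, -0.0188, -0.1294, -0.2646]), np.float64(-1.5094359227070426))
```

>>> apply_moves([
  {"dx":0,"dy":3.5,"dz":0,"ax":1.25,"ay":0,"az":0,"fingers":38},
  {"dx":0,"dy":7,"dz":0,"ax":2.5,"ay":0,"az":0,"fingers":38},
  {"dx":0,"dy":7,"dz":0,"ax":2.5,"ay":0,"az":0,"fingers":38},
])

```text
time: 5.95
position: [0.5454, -0.2302, 0.3116]
orientation: [-0.033, 0.999, -0.022, 0.001]
force: [-0.2, 0.3, -9.9]
opening: 0.043
grip_force: 103.2
```

```bash
python3 -c "
from h import *
look(3,('top',))"
```

```text
5.95 top q=0.2772 cost=2.0 phi=-0.0446 foot=[ 0.546  -0.2397  0.0998] F=[-0.2  0.3 -9.9] g=103
6.00 top q=0.2603 cost=2.5 phi=-0.0438 foot=[ 0.546  -0.2397  0.0999] F=[-0.4 -0.1 -9.8] g=103
6.05 top q=0.2420 cost=3.1 phi=-0.0436 foot=[ 0.5461 -0.2398  0.0999] F=[  0.1   0.5 -10.5] g=103
```

```bash
cat >> h.py <<'E'
def plan(q,w,T,kg=.466,n=None,lead=.08,tf=.0018,ref=0,qf=0.):
    "rows of foot roll; prints ax change (deg) relative to present commanded ax (phi=ref rad is commanded now)"
    M=np.array([[T**3,T**4,T**5],[3*T**2,4*T**3,5*T**4],[6*T,12*T**2,20*T**3]])
    a0=((kg-.431)*q+kg*ref+tf*(-np.sign(w)))/.0115
    c=np.linalg.solve(M,[qf-q-w*T-a0*T*T/2,-w-a0*T,-a0]);p=np.poly1d([c[2],c[1],c[0],a0/2,w,q])
    ph=[]
    for i in range(1,int(T*10)+1):
        t=min(i*.1-.05+lead,T);ph.append((.0115*p.deriv(2)(t)-(kg-.431)*p(t)+tf*np.sign(p.deriv()(t) if t<T else 0))/kg)
    ph=np.array(ph);print("q",p(np.arange(0,T+.01,.1)).round(3));print("phi deg",np.degrees(ph).round(2))
    d=-np.degrees(ph-ref);print("ax",d.round(2),"dy",(162*np.sin(np.radians(d))).round(1));return ph
def fitk(t0,q0,phis):
    pass
E
python3 - <<'E'
from h import *
ph=lambda t:-np.radians(np.interp(t,[0,.2],[0,2.5]))
obs=[(.3,.2772),(.35,.2603),(.4,.2420)]
for lag in(.0,.03,.06):
  for kg in(.447,.456,.466,.475):
    o,w=sim(.3,0,ph,.46,kg=kg,lag=lag,rec=.05);print(lag,kg,o[6:9],o[-1],w)
for kg in(.447,.456,.466): plan(.222,-.42,1.0,kg=kg,ref=-.0436)
E
```

```text
0.0 0.447 [0.2577 0.2343 0.2078] 0.17244290412497554 -0.6374015560360792
0.0 0.456 [0.2635 0.2428 0.2193] 0.18788475021002893 -0.5658723483913712
0.0 0.466 [0.2686 0.2504 0.2299] 0.2027081928858399 -0.49051047494836064
0.0 0.475 [0.272  0.2559 0.2379] 0.21414803356715337 -0.42678424013126776
0.03 0.447 [0.2702 0.2487 0.2241] 0.1909965750874299 -0.5983008092636618
0.03 0.456 [0.2747 0.2556 0.2337] 0.2043498006999591 -0.5307681403827458
0.03 0.466 [0.2785 0.2616 0.2425] 0.21698448059205497 -0.46041572467060954
0.03 0.475 [0.2809 0.2658 0.2489] 0.2265833265217063 -0.4015929190723858
0.06 0.447 [0.2816 0.262  0.2392] 0.20838501178153743 -0.5597218479113991
0.06 0.456 [0.2849 0.2674 0.2472] 0.21977348871137622 -0.4964579773099653
0.06 0.466 [0.2876 0.272  0.2542] 0.230372823517866 -0.43133034767562867
0.06 0.475 [0.2891 0.275  0.2592] 0.2382795748641452 -0.37753537605007204
q [0.222 0.176 0.128 0.085 0.05  0.026 0.011 0.003 0.001 0.    0.   ]
phi deg [-0.43  0.53  1.03  1.17  1.03  0.73  0.35  0.01  0.25  0.  ]
ax [-2.06 -3.02 -3.53 -3.67 -3.53 -3.23 -2.85 -2.51 -2.75 -2.5 ] dy [ -5.8  -8.5 -10.  -10.4 -10.   -9.1  -8.1  -7.1  -7.8  -7.1]
q [0.222 0.176 0.129 0.087 0.053 0.028 0.013 0.004 0.001 0.    0.   ]
phi deg [-0.59  0.33  0.84  1.02  0.94  0.7   0.37  0.05 -0.17  0.  ]
ax [-1.91 -2.83 -3.34 -3.52 -3.44 -3.2  -2.87 -2.55 -2.32 -2.5 ] dy [-5.4 -8.  -9.4 -9.9 -9.7 -9.  -8.1 -7.2 -6.6 -7.1]
q [ 0.222  0.177  0.131  0.089  0.056  0.031  0.015  0.005  0.001  0.
 -0.   ]
phi deg [-0.75  0.12  0.64  0.86  0.84  0.66  0.38  0.09 -0.14 -0.  ]
ax [-1.75 -2.62 -3.14 -3.36 -3.34 -3.16 -2.88 -2.59 -2.36 -2.5 ] dy [-4.9 -7.4 -8.9 -9.5 -9.4 -8.9 -8.1 -7.3 -6.7 -7.1]
```

>>> apply_moves([
  {"dx":0,"dy":-5.2,"dz":0,"ax":-1.85,"ay":0,"az":0,"fingers":38},
  {"dx":0,"dy":-7.7,"dz":0,"ax":-2.72,"ay":0,"az":0,"fingers":38},
  {"dx":0,"dy":-9.2,"dz":0,"ax":-3.24,"ay":0,"az":0,"fingers":38},
  {"dx":0,"dy":-9.6,"dz":0,"ax":-3.4,"ay":0,"az":0,"fingers":38},
])

```text
time: 6.5
position: [0.5461, -0.2407, 0.3121]
orientation: [-0.033, 0.999, 0.008, -0.0]
force: [-0.9, 0.8, -10.5]
opening: 0.0434
grip_force: 103.4
```

Run:
```python
from h import *
o=look(2,('top',))
w=(o[1][2]-o[0][2])/.05;q=o[1][2]+.05*w
for ww in(w,w*.8,w*1.2): plan(o[1][2]+.05*ww,ww,.6,ref=np.radians(.9))
```

```text
6.50 top q=0.0092 cost=7.7 phi=0.0156 foot=[ 0.5458 -0.2374  0.1001] F=[ -0.9   0.8 -10.5] g=103
6.55 top q=-0.0035 cost=7.8 phi=0.0156 foot=[ 0.5458 -0.2373  0.1001] F=[  0.   -0.8 -10.8] g=103
q [-0.016 -0.036 -0.039 -0.028 -0.013 -0.002  0.   ]
phi deg [ 2.44  2.05  0.49 -0.81 -0.92  0.  ]
ax [-1.54 -1.15  0.41  1.71  1.82  0.9 ] dy [-4.4 -3.2  1.1  4.8  5.1  2.5]
q [-0.014 -0.029 -0.031 -0.022 -0.01  -0.002  0.   ]
phi deg [ 1.88  1.61  0.4  -0.6  -0.66  0.  ]
ax [-0.98 -0.71  0.5   1.5   1.56  0.9 ] dy [-2.8 -2.   1.4  4.2  4.4  2.5]
q [-0.019 -0.043 -0.047 -0.034 -0.015 -0.003  0.   ]
phi deg [ 3.    2.49  0.59 -1.03 -1.18  0.  ]
ax [-2.1  -1.59  0.31  1.93  2.08  0.9 ] dy [-5.9 -4.5  0.9  5.5  5.9  2.5]
```

>>> apply_moves([
  {"dx":0,"dy":-4.2,"dz":0,"ax":-1.5,"ay":0,"az":0,"fingers":38},
  {"dx":0,"dy":-2.8,"dz":0,"ax":-1.0,"ay":0,"az":0,"fingers":38},
  {"dx":0,"dy":1.7,"dz":0,"ax":0.6,"ay":0,"az":0,"fingers":38},
])

```text
time: 6.9
position: [0.5459, -0.2391, 0.3121]
orientation: [-0.032, 0.999, 0.002, -0.0]
force: [0.9, -0.5, -10.4]
opening: 0.043
grip_force: 103.7
```

Run:
```python
from h import *
o=look(2,('top','side'))
```

```text
6.90 top q=-0.0232 cost=8.2 phi=0.0037 foot=[ 0.5459 -0.2383  0.1001] F=[  0.9  -0.5 -10.4] g=104
6.95 side q=-0.0045 cost=7.0 phi=0.0016 foot=[ 0.5459 -0.2378  0.1001] F=[  1.1   2.  -11.3] g=104
7.00 top q=-0.0160 cost=8.2 phi=0.0037 foot=[ 0.5458 -0.2373  0.1001] F=[  0.4   0.2 -10.3] g=104
7.05 side q=-0.0037 cost=6.9 phi=0.0047 foot=[ 0.5459 -0.2372  0.1002] F=[ -0.1  -0.3 -10.2] g=104
```

>>> apply_moves([
  {"dx":0,"dy":0.4,"dz":0,"ax":0.15,"ay":0,"az":0,"fingers":38},
  {"dx":0,"dy":0.8,"dz":0,"ax":0.3,"ay":0,"az":0,"fingers":38},
  {"dx":0,"dy":0.8,"dz":0,"ax":0.3,"ay":0,"az":0,"fingers":38},
  {"dx":0,"dy":0.8,"dz":0,"ax":0.3,"ay":0,"az":0,"fingers":38},
  {"dx":0,"dy":0.8,"dz":0,"ax":0.3,"ay":0,"az":0,"fingers":38},
])

```text
time: 7.6
position: [0.5459, -0.238, 0.3122]
orientation: [-0.033, 0.999, 0.0, 0.0]
force: [0.6, 0.0, -11.0]
opening: 0.0432
grip_force: 103.8
```

Run:
```python
from h import *
o=look(2,('side','top'))
t=cv2.imread(sorted(__import__('glob').glob('pics/L7*.png'))[-1]);s=cv2.cvtColor(r.capture("side"),cv2.COLOR_RGB2BGR)
a=cv2.resize(t[90:190,320:420],(400,400));b=cv2.resize(s[110:250,350:490],(400,400));rs=r.state()
for n,im,o_,k in(("top",a,(320,90),4),("side",b,(350,110),400/140)):
  RL,o=lamp(rs["position"],rs["orientation"])
  for z in(.05,.31):
    p=(proj(n,RL.apply([.125,0,z])+o)[0]-o_)*k;cv2.circle(im,tuple(int(v) for v in p),3,(0,0,255),-1)
cv2.imwrite("pics/v4.png",cv2.convertScaleAbs(np.hstack([a,b]),alpha=1.4))
```

```text
7.60 side q=-0.0066 cost=6.9 phi=0.0000 foot=[ 0.5459 -0.238   0.1002] F=[  0.6   0.  -11. ] g=104
7.65 top q=-0.0208 cost=8.3 phi=0.0000 foot=[ 0.5459 -0.238   0.1001] F=[  0.    0.7 -10.5] g=104
7.70 side q=-0.0091 cost=6.9 phi=-0.0001 foot=[ 0.5459 -0.238   0.1002] F=[-0.8  0.3 -9.7] g=104
7.75 top q=-0.0241 cost=8.4 phi=-0.0000 foot=[ 0.5459 -0.238   0.1002] F=[ 0.4  0.2 -9.9] g=104
```

View pics/v4.png

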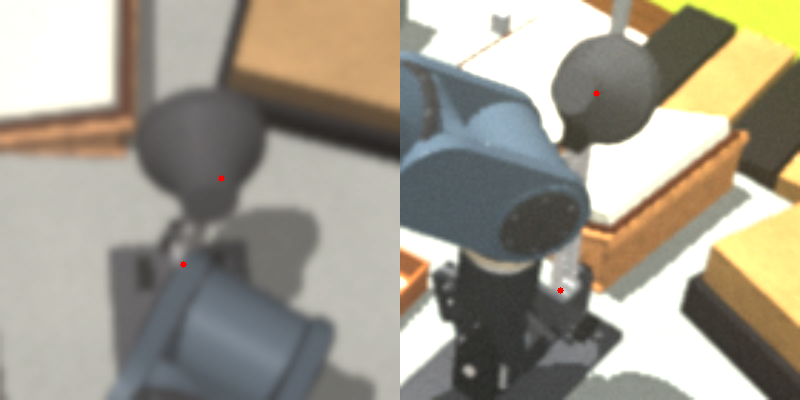

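>>> apply_moves([
  {"dx":0,"dy":0,"dz":0,"ax":0,"ay":0,"az":0,"fingers":38},
])

```text
time: 7.95
position: [0.5459, -0.238, 0.3122]
orientation: [-0.033, 0.999, -0.0, 0.0]
force: [-0.9, 0.5, -10.8]
opening: 0.043
grip_force: 103.8
```

Run:
```python
from h import *
look(2,('side','top'))
```

```text
7.95 side q=-0.0176 cost=7.0 phi=-0.0000 foot=[ 0.5459 -0.238   0.1002] F=[ -0.9   0.5 -10.8] g=104
8.00 top q=-0.0340 cost=8.7 phi=0.0000 foot=[ 0.5459 -0.238   0.1001] F=[ 0.9  0.5 -8.5] g=104
8.05 side q=-0.0217 cost=7.1 phi=-0.0000 foot=[ 0.5459 -0.238   0.1001] F=[-0.1  0.2 -9.6] g=104
8.10 top q=-0.0395 cost=8.7 phi=-0.0000 foot=[ 0.5459 -0.238   0.1002] F=[ -0.3   0.3 -10.2] g=104
```

Run:
```python
from h import *
for T in(.7,.9):plan(-.065,-.06,T)
```

```text
q [-0.065 -0.069 -0.064 -0.049 -0.029 -0.012 -0.002  0.   ]
phi deg [ 2.05  1.79  0.82 -0.31 -1.03 -0.79 -0.  ]
ax [-2.05 -1.79 -0.82  0.31  1.03  0.79  0.  ] dy [-5.8 -5.1 -2.3  0.9  2.9  2.2  0. ]
q [-0.065 -0.07  -0.07  -0.063 -0.049 -0.033 -0.018 -0.007 -0.001 -0.   ]
phi deg [ 1.    1.54  1.23  0.68  0.07 -0.41 -0.6  -0.33 -0.  ]
ax [-1.   -1.54 -1.23 -0.68 -0.07  0.41  0.6   0.33  0.  ] dy [-2.8 -4.3 -3.5 -1.9 -0.2  1.2  1.7  0.9  0. ]
```

>>> apply_moves([
  {"dx":0,"dy":-2.8,"dz":0,"ax":-1.0,"ay":0,"az":0,"fingers":38},
  {"dx":0,"dy":-4.3,"dz":0,"ax":-1.54,"ay":0,"az":0,"fingers":38},
  {"dx":0,"dy":-3.5,"dz":0,"ax":-1.23,"ay":0,"az":0,"fingers":38},
  {"dx":0,"dy":-1.9,"dz":0,"ax":-0.68,"ay":0,"az":0,"fingers":38},
  {"dx":0,"dy":-0.2,"dz":0,"ax":-0.07,"ay":0,"az":0,"fingers":38},
  {"dx":0,"dy":1.2,"dz":0,"ax":0.41,"ay":0,"az":0,"fingers":38},
  {"dx":0,"dy":1.7,"dz":0,"ax":0.6,"ay":0,"az":0,"fingers":38},
  {"dx":0,"dy":0.9,"dz":0,"ax":0.33,"ay":0,"az":0,"fingers":38},
  {"dx":0,"dy":0,"dz":0,"ax":0,"ay":0,"az":0,"fingers":38},
])

```text
time: 9.05
position: [0.5459, -0.238, 0.3122]
orientation: [-0.033, 0.999, 0.0, 0.0]
force: [-0.2, -0.6, -10.1]
opening: 0.0426
grip_force: 103.7
```

Run:
```python
from h import *
look(2,('side','top'))
```

```text
9.05 side q=-0.0406 cost=7.3 phi=0.0005 foot=[ 0.546  -0.2379  0.1002] F=[ -0.2  -0.6 -10.1] g=104
9.10 top q=-0.0629 cost=9.2 phi=0.0008 foot=[ 0.5459 -0.238   0.1001] F=[ -0.5  -0.4 -10. ] g=104
9.15 side q=-0.0534 cost=7.4 phi=0.0003 foot=[ 0.5459 -0.2381  0.1002] F=[  0.3   0.7 -10. ] g=104
9.20 top q=-0.0757 cost=9.5 phi=0.0001 foot=[ 0.5459 -0.2381  0.1002] F=[-0.2 -0.3 -9.6] g=104
```

```bash
cat > f.py <<'E'
from h import *
tt=[5.65,5.75,5.85,6.10,6.2,6.3,6.4,6.5,6.6,6.7,6.8,6.9,7.1,7.2,7.3,8.15]+[8.25+.1*i for i in range(9)]
pp=[0,-1.25,-2.5,-2.5,-.65,.22,.74,.9,.9,2.4,1.9,.3,.3,.15,0,0,1.0,1.54,1.23,.68,.07,-.41,-.6,-.33,0]
D=[l.split() for l in open("log.txt")][2:];D=[(float(a),b,float(c)) for a,b,c,_ in D]
def simf(t0,t1,q,w,f0,kg,tf,lag):
    dt=.005;ts=np.arange(t0,t1,dt);F=np.radians(np.interp(ts-lag,tt,pp));F=np.convolve(np.r_[[F[0]]*10,F,[F[-1]]*10],np.ones(9)/9,"same")[10:-10]+f0
    dd=np.gradient(np.gradient(F,dt),dt);o=[]
    for f,a in zip(F,dd):
        o.append((q,w));tau=kg*np.sin(f+q)-.431*q-.0115*a
        w+=(tau-tf*np.tanh(w/.004))/.0115*dt;q+=w*dt
        if abs(q)>.3:q=np.sign(q)*.3;w=0
    return ts,np.array(o)
def res(p,full=False):
    f0,kg,tf,lag,st,ss,qb,wb=p;out=[]
    A=simf(5.65,7.15,.3,0,f0,kg,tf,lag);B=simf(7.6,9.26,qb,wb,f0,kg,tf,lag)
    for t,n,q in D:
        S=A if t<7.2 else B;m=np.interp(t,S[0],S[1][:,0]);s=st if n=="top" else ss
        out.append((.3+(m-.3)*s-q)/.004)
    if full: print(np.round(np.array(out)*4,0),"end",B[1][-1])
    return np.r_[out,(kg-.466)/.01,f0/.005,(tf-.0018)/.0002,(lag-.03)/.02,(st-1)/.1,(ss-1)/.1]
if __name__=="__main__":
    for x0 in([-.003,.466,.0018,.03,1,1,-.03,-.03],[0,.466,.0018,.03,1,1,-.06,-.03],[-.005,.46,.0018,.03,1,1,0,-.03]):
        s=least_squares(res,x0,x_scale=[.003,.01,.0003,.02,.05,.05,.02,.02],diff_step=1e-3);print(s.cost,s.x)
    res(s.x,True)
E
python3 f.py
```

```text
2.2033673123774644 [-0.002   0.4793  0.0018  0.01    0.9794  0.939  -0.026  -0.0274]
2.2033650843929697 [-0.002   0.4793  0.0018  0.01    0.9794  0.939  -0.026  -0.0274]
2.2033670290086302 [-0.002   0.4793  0.0018  0.01    0.9794  0.939  -0.026  -0.0274]
[-2. -0.  1.  1.  1. -1. -1. -1.  2.  0.  0.  0.  0. -0. -0. -1. -0.  1.
  1. -0. -1.] end [-0.0939 -0.178 ]
```

```bash
cat >> h.py <<'E'
PAR=dict(f0=-.002,kg=.4793,tf=.0018,lag=.01)
def simr(q,w,ph0,rows,f0,kg,tf,lag,tail=.1,acc=None):
    "rows: commanded phi deg per 0.1 s; returns states at row ends (and tail)"
    dt=.005;n=len(rows);ts=np.arange(0,n*.1+tail+1e-9,dt);tk=np.arange(n+1)*.1
    F=np.radians(np.interp(ts-lag,tk,np.r_[ph0,rows]));F=np.convolve(np.r_[[F[0]]*10,F,[F[-1]]*10],np.ones(9)/9,"same")[10:-10]+f0
    dd=np.gradient(np.gradient(F,dt),dt);o=[]
    for f,a in zip(F,dd):
        o.append((q,w));tau=kg*np.sin(f+q)-.431*q-.0115*a
        w+=(tau-tf*np.tanh(w/.004))/.0115*dt;q+=w*dt
    return np.array(o)
def opt(q,w,ph0,n,par=PAR,sm=.25,qf=0.):
    trim=-np.degrees(par["f0"])
    def f(x):
        R_=np.r_[x,trim];o=simr(q,w,ph0,R_,**par);return np.r_[(o[-1,0]-qf)/.002,o[-1,1]/.005,sm*np.diff(np.r_[ph0,R_])]
    s=least_squares(f,np.full(n-1,trim),diff_step=1e-2,x_scale=1);rows=np.r_[s.x,trim]
    o=simr(q,w,ph0,rows,**par);d=-(rows-ph0)
    print("q",o[::20,0].round(3),"end",o[-1]);print("phi",rows.round(2));print("ax",d.round(2),"dy",(2.83*d).round(1));return rows
def qt(n,q): return .3+(q-.3)/(.9794 if n=="top" else .939)
E
python3 - <<'E'
from h import *
for n in(7,9): opt(-.094,-.178,0,n)
E
```

```text
q [-0.094 -0.142 -0.125 -0.078 -0.024  0.014  0.023  0.003 -0.   ] end [-0.0001  0.0006]
phi [ 3.25  2.55  1.04 -0.51 -1.46 -1.34  0.11]
ax [-3.25 -2.55 -1.04  0.51  1.46  1.34 -0.11] dy [-9.2 -7.2 -2.9  1.4  4.1  3.8 -0.3]
q [-0.094 -0.138 -0.124 -0.097 -0.075 -0.048 -0.018  0.005  0.015  0.001
 -0.   ] end [-0.0002  0.0012]
phi [ 2.76  1.94  1.17  1.01  0.48 -0.25 -0.75 -0.91  0.11]
ax [-2.76 -1.94 -1.17 -1.01 -0.48  0.25  0.75  0.91 -0.11] dy [-7.8 -5.5 -3.3 -2.9 -1.4  0.7  2.1  2.6 -0.3]
```

>>> apply_moves([
  {"dx":0,"dy":-7.8,"dz":0,"ax":-2.76,"ay":0,"az":0,"fingers":38},
  {"dx":0,"dy":-5.5,"dz":0,"ax":-1.94,"ay":0,"az":0,"fingers":38},
  {"dx":0,"dy":-3.3,"dz":0,"ax":-1.17,"ay":0,"az":0,"fingers":38},
  {"dx":0,"dy":-2.9,"dz":0,"ax":-1.0,"ay":0,"az":0,"fingers":38},
  {"dx":0,"dy":-1.4,"dz":0,"ax":-0.5,"ay":0,"az":0,"fingers":38},
  {"dx":0,"dy":0.6,"dz":0,"ax":0.2,"ay":0,"az":0,"fingers":38},
])

```text
time: 9.85
position: [0.5459, -0.2371, 0.3122]
orientation: [-0.033, 0.999, -0.002, 0.0]
force: [-0.4, -0.4, -10.3]
opening: 0.043
grip_force: 104.5
```

Run:
```python
from h import *
o=look(3,('top',));q=[qt(n,v) for _,n,v,_ in o];w=(q[2]-q[0])/.1;print(q,w)
for n in(6,8):opt(q[1]+w*.1,w,-.2,n)
```

```text
9.85 top q=-0.1156 cost=10.2 phi=-0.0046 foot=[ 0.5459 -0.2381  0.1002] F=[ -0.4  -0.4 -10.3] g=104
9.90 top q=-0.1200 cost=10.3 phi=-0.0053 foot=[ 0.5459 -0.2379  0.1002] F=[ -0.5   0.  -10.3] g=104
9.95 top q=-0.1279 cost=10.3 phi=-0.0042 foot=[ 0.5459 -0.2378  0.1002] F=[ 0.2 -0.4 -9.9] g=104
[np.float64(-0.12431097489599124), np.float64(-0.12885195191863869), np.float64(-0.1369009637004175)] -0.12589988804426244
q [-0.141 -0.197 -0.162 -0.079  0.007  0.054  0.007 -0.   ] end [-0.0001  0.0007]
phi [ 4.27  3.13  0.46 -2.24 -3.49  0.11]
ax [-4.47 -3.33 -0.66  2.04  3.29 -0.31] dy [-12.6  -9.4  -1.9   5.8   9.3  -0.9]
q [-0.141 -0.187 -0.178 -0.136 -0.078 -0.021  0.018  0.026  0.003 -0.   ] end [-0.      0.0005]
phi [ 3.11  3.05  2.01  0.52 -0.9  -1.73 -1.5   0.11]
ax [-3.31 -3.25 -2.21 -0.72  0.7   1.53  1.3  -0.31] dy [-9.4 -9.2 -6.2 -2.   2.   4.3  3.7 -0.9]
```

```bash
cat > f2.py <<'E'
import f;from f import *
f.tt+= [9.25]+[9.35+.1*i for i in range(6)]; f.pp+=[0,2.76,1.94,1.17,1.0,.5,-.2]
T1=10.0
def res(p,full=False):
    f0,kg,tf,lag,st,ss,qb,wb,ks,I=p;out=[]
    def sf(t0,t1,q,w):
        dt=.005;ts=np.arange(t0,t1,dt);F=np.radians(np.interp(ts-lag,tt,pp));F=np.convolve(np.r_[[F[0]]*10,F,[F[-1]]*10],np.ones(9)/9,"same")[10:-10]+f0
        dd=np.gradient(np.gradient(F,dt),dt);o=[]
        for a_,a in zip(F,dd):
            o.append((q,w));tau=kg*np.sin(a_+q)-ks*q-I*a
            w+=(tau-tf*np.tanh(w/.004))/I*dt;q+=w*dt
            if abs(q)>.3:q=np.sign(q)*.3;w=0
        return ts,np.array(o)
    A=sf(5.65,7.15,.3,0);B=sf(7.6,T1+.01,qb,wb)
    for t,n,q in D:
        S=A if t<7.2 else B;m=np.interp(t,S[0],S[1][:,0]);s=st if n=="top" else ss
        out.append((.3+(m-.3)*s-q)/.004)
    if full: print(np.round(np.array(out)*4,0),"end",B[1][-1])
    return np.r_[out,(kg-.466)/.02,f0/.01,(tf-.0018)/.0003,(lag-.03)/.02,(st-1)/.1,(ss-1)/.1,(ks-.431)/.004,(I-.0115)/.001]
if __name__=="__main__":
    for x0 in([-.003,.466,.0018,.03,1,1,-.03,-.03,.431,.0115],[-.006,.48,.0018,.03,1.1,1.1,-.01,-.03,.431,.0115]):
        s=least_squares(res,x0,x_scale=[.003,.01,.0003,.02,.05,.05,.02,.02,.005,.001],diff_step=1e-3);print(s.cost,s.x)
        res(s.x,True)
E
python3 f2.py
```

```text
1.4971981700139623 [-0.0023  0.4791  0.0018  0.0102  0.9889  0.9486 -0.0227 -0.0282  0.4301
  0.0116]
[-2. -0.  1.  1.  0. -1. -1. -0.  2.  0.  0.  0.  0. -1. -0. -1. -0.  1.
  1. -0. -0. -1. -0.  1.] end [-0.1409 -0.1828]
962.3387358513585 [-0.0147  0.4856  0.0097  0.0284  0.6981  0.6271 -0.1349  0.0908  0.4369
  0.0048]
[  7.  12.  15.  24.  24.   1.  11. -21. -10.  34.  17.  35.  16.  15.
 -15.  -4. -40. -36. -56. -23. -43.  41.  39.  35.] end [-0.288  -0.5147]
```

```bash
python3 - <<'E'
s=open("h.py").read()
s=s.replace("PAR=dict(f0=-.002,kg=.4793","PAR=dict(f0=-.0023,kg=.4791")
s=s.replace("ts=np.arange(0,n*.1+tail+1e-9,dt);tk","ts=np.arange(-.03,n*.1+tail+1e-9,dt);q-=.03*w;tk")
s=s.replace("-.431*q-.0115*a\n        w+=(tau-tf*np.tanh(w/.004))/.0115*dt;q+=w*dt\n    return np.array(o)","-.4301*q-.0116*a\n        w+=(tau-tf*np.tanh(w/.004))/.0116*dt;q+=w*dt\n    return np.array(o)[6:]")
s=s.replace("(.9794 if n==\"top\" else .939)","(.9889 if n==\"top\" else .9486)")
open("h.py","w").write(s)
E
grep -n "4301\|\[6:\]" h.py
python3 - <<'E'
from h import *
for n in(7,9,11): opt(-.141,-.183,-.2,n)
E
```

```text
84:        o.append((q,w));tau=kg*np.sin(f+q)-.4301*q-.0116*a
86:    return np.array(o)[6:]
q [-0.143 -0.251 -0.269 -0.191 -0.083  0.014  0.061  0.008 -0.   ] end [-0.0001  0.001 ]
phi [ 5.69  6.35  3.44 -0.02 -2.91 -3.89  0.13]
ax [-5.89 -6.55 -3.64 -0.18  2.71  3.69 -0.33] dy [-16.7 -18.5 -10.3  -0.5   7.7  10.4  -0.9]
q [-0.143 -0.22  -0.253 -0.235 -0.182 -0.108 -0.036  0.015  0.037  0.004
 -0.   ] end [-0.0003  0.0016]
phi [ 3.54  4.7   4.19  2.74  0.81 -0.98 -2.02 -2.26  0.13]
ax [-3.74 -4.9  -4.39 -2.94 -1.01  0.78  1.82  2.06 -0.33] dy [-10.6 -13.9 -12.4  -8.3  -2.9   2.2   5.1   5.8  -0.9]
q [-0.142 -0.203 -0.242 -0.251 -0.226 -0.179 -0.121 -0.061 -0.013  0.015
  0.022  0.002 -0.   ] end [-0.0001  0.0012]
phi [ 2.34  3.61  3.99  3.4   2.33  1.03 -0.23 -1.15 -1.46 -1.28  0.13]
ax [-2.54 -3.81 -4.19 -3.6  -2.53 -1.23  0.03  0.95  1.26  1.08 -0.33] dy [ -7.2 -10.8 -11.9 -10.2  -7.1  -3.5   0.1   2.7   3.6   3.1  -0.9]
```

```bash
sed -i 's/-.4301\*q-.0116\*a/-.4301*q/; s/(2.83\*d).round(1)/(-1.33*d).round(1)/' h.py
python3 - <<'E'
from h import *
for n in(7,9): opt(-.141,-.183,-.2,n)
E
```

```text
q [-0.141 -0.161 -0.159 -0.13  -0.083 -0.037 -0.009 -0.001 -0.   ] end [-0.0004  0.0018]
phi [ 4.75  5.54  3.52  0.34 -2.4  -3.06  0.13]
ax [-4.95 -5.74 -3.72 -0.54  2.2   2.86 -0.33] dy [ 6.6  7.6  5.   0.7 -2.9 -3.8  0.4]
q [-0.141 -0.162 -0.173 -0.164 -0.137 -0.098 -0.057 -0.024 -0.005 -0.
 -0.   ] end [-0.      0.0005]
phi [ 2.86  4.1   3.91  2.71  1.01 -0.66 -1.77 -1.73  0.13]
ax [-3.06 -4.3  -4.11 -2.91 -1.21  0.46  1.57  1.53 -0.33] dy [ 4.1  5.7  5.5  3.9  1.6 -0.6 -2.1 -2.   0.4]
```

>>> apply_moves([
  {"dx":0,"dy":4.1,"dz":0,"ax":-3.06,"ay":0,"az":0,"fingers":38},
  {"dx":0,"dy":5.7,"dz":0,"ax":-4.3,"ay":0,"az":0,"fingers":38},
  {"dx":0,"dy":5.5,"dz":0,"ax":-4.1,"ay":0,"az":0,"fingers":38},
  {"dx":0,"dy":3.9,"dz":0,"ax":-2.9,"ay":0,"az":0,"fingers":38},
  {"dx":0,"dy":2.0,"dz":0,"ax":-1.5,"ay":0,"az":0,"fingers":38},
])

```text
time: 10.5
position: [0.5458, -0.2357, 0.3122]
orientation: [-0.033, 0.999, 0.01, -0.0]
force: [0.6, -0.9, -10.0]
opening: 0.0429
grip_force: 104.7
```

Run:
```python
from h import *
print("pred",simr(-.141,-.183,-.2,[2.86,4.1,3.9,2.7,1.3],**PAR)[100::10])
o=look(3,('top',));q=[qt(n,v) for _,n,v,_ in o];w=(q[2]-q[0])/.1;print(q,w)
for n in(5,7):opt(q[1]+w*.1,w,1.3,n)
```

```text
pred [[-0.0975  0.4224]
 [-0.0759  0.4399]
 [-0.0534  0.4604]]
10.50 top q=-0.1151 cost=10.1 phi=0.0198 foot=[ 0.5455 -0.2315  0.1002] F=[  0.6  -0.9 -10. ] g=105
10.55 top q=-0.0973 cost=9.8 phi=0.0181 foot=[ 0.5456 -0.232   0.1003] F=[  0.   -0.6 -10. ] g=105
10.60 top q=-0.0790 cost=9.6 phi=0.0206 foot=[ 0.5455 -0.2313  0.1002] F=[  0.3   1.4 -10.1] g=105
[np.float64(-0.11971567382450438), np.float64(-0.10172901222626096), np.float64(-0.08322791501819471)] 0.36487758806309667
q [-0.065 -0.028 -0.003  0.004  0.002  0.001  0.   ] end [ 0.0001 -0.0006]
phi [-1.9  -2.21 -1.06  0.18  0.13]
ax [3.2  3.51 2.36 1.12 1.17] dy [-4.3 -4.7 -3.1 -1.5 -1.6]
q [-0.065 -0.027  0.001  0.014  0.015  0.009  0.003  0.     0.   ] end [ 0.     -0.0004]
phi [-1.27 -1.93 -1.65 -0.89 -0.01  0.55  0.13]
ax [2.57 3.23 2.95 2.19 1.31 0.75 1.17] dy [-3.4 -4.3 -3.9 -2.9 -1.7 -1.  -1.6]
```

>>> apply_moves([
  {"dx":0,"dy":-4.3,"dz":0,"ax":3.2,"ay":0,"az":0,"fingers":38},
  {"dx":0,"dy":-4.7,"dz":0,"ax":3.5,"ay":0,"az":0,"fingers":38},
  {"dx":0,"dy":-3.1,"dz":0,"ax":2.36,"ay":0,"az":0,"fingers":38},
  {"dx":0,"dy":-1.6,"dz":0,"ax":1.17,"ay":0,"az":0,"fingers":38},
])

```text
time: 11.05
position: [0.5458, -0.2367, 0.3121]
orientation: [-0.033, 0.999, 0.003, -0.0]
force: [0.2, -0.1, -9.5]
opening: 0.0431
grip_force: 105.0
```

Run:
```python
from h import *
o=look(3,('top',));q=[qt(n,v) for _,n,v,_ in o];w=(q[2]-q[0])/.1;print(q,w)
for n in(5,7):opt(q[1]+w*.1,w,.13,n)
```

```text
11.05 top q=0.0075 cost=7.8 phi=0.0055 foot=[ 0.5457 -0.2355  0.1001] F=[ 0.2 -0.1 -9.5] g=105
11.10 top q=0.0078 cost=7.7 phi=0.0068 foot=[ 0.5457 -0.2351  0.1001] F=[ -0.9   0.4 -10.4] g=105
11.15 top q=0.0076 cost=7.7 phi=0.0045 foot=[ 0.5457 -0.2358  0.1001] F=[-0.2 -0.3 -9.9] g=105
[np.float64(0.0042517477507934), np.float64(0.004513405940954729), np.float64(0.004330068822788746)] 0.0007832107199534644
q [0.005 0.005 0.004 0.003 0.001 0.    0.   ] end [ 0.     -0.0001]
phi [-0.11 -0.22 -0.15 -0.    0.13]
ax [ 0.24  0.35  0.28  0.13 -0.  ] dy [-0.3 -0.5 -0.4 -0.2  0. ]
q [0.005 0.005 0.004 0.004 0.003 0.002 0.001 0.    0.   ] end [ 0. -0.]
phi [ 0.01 -0.1  -0.16 -0.15 -0.08  0.02  0.13]
ax [ 0.12  0.23  0.29  0.28  0.21  0.11 -0.  ] dy [-0.2 -0.3 -0.4 -0.4 -0.3 -0.1  0. ]
```

>>> apply_moves([
  {"dx":0,"dy":0,"dz":0,"ax":0,"ay":0,"az":0,"fingers":38},
  {"dx":0,"dy":0,"dz":0,"ax":0,"ay":0,"az":0,"fingers":38},
  {"dx":0,"dy":0,"dz":0,"ax":0,"ay":0,"az":0,"fingers":38},
  {"dx":0,"dy":0,"dz":0,"ax":0,"ay":0,"az":0,"fingers":38},
])

```text
time: 11.6
position: [0.5458, -0.237, 0.3121]
orientation: [-0.033, 0.999, 0.001, -0.0]
force: [-0.3, 0.4, -9.4]
opening: 0.043
grip_force: 105.0
```

Run:
```python
from h import *
o=look(2,('top','side'));print([qt(n,v) for _,n,v,_ in o])
delta([.5365,.2508,.3122],-.304)
s=r.state();RL,o=lamp(s["position"],s["orientation"]);print(RL.apply(np.eye(3)))
```

```text
11.60 top q=0.0076 cost=7.7 phi=0.0023 foot=[ 0.5458 -0.2365  0.1001] F=[-0.3  0.4 -9.4] g=105
11.65 side q=0.0162 cost=6.7 phi=0.0023 foot=[ 0.5458 -0.2365  0.1001] F=[ 0.6 -0.6 -9.3] g=105
11.70 top q=0.0076 cost=7.7 phi=0.0022 foot=[ 0.5458 -0.2365  0.1001] F=[-0.8  0.7 -9.7] g=105
11.75 side q=0.0160 cost=6.7 phi=0.0023 foot=[ 0.5458 -0.2365  0.1001] F=[ 0.3  0.9 -9.8] g=105
[np.float64(0.00436196162271707), np.float64(0.0008335521281577774), np.float64(0.004368317127017296), np.float64(0.0005621618193968891)]
t 11.8 pos [ 0.5458 -0.237   0.3121] d mm [-22.6886 487.3205   1.0105] deg [ 0.1285 -0.0243 21.1806] F [  0.2   0.7 -10.3] open 0.04275452080834858
[[ 0.9978  0.0656 -0.    ]
 [-0.0656  0.9978  0.0023]
 [ 0.0002 -0.0023  1.    ]]
```

The arm now stands still at q ≈ 0.003. Next I'll plan the slow, tilt-compensated carry.

```bash
cat > carry.py <<'E'
from h import *
def rows(T,p0,p1,y0,y1,tr=.0023,c=.102):
    t=np.arange(0,T+.2,.1);u=np.clip(t/T,0,1);m=10*u**3-15*u**4+6*u**5
    P=p0+np.outer(m,np.array(p1)-p0);Y=y0+m*(y1-y0)
    H=P[:,:2]+.125*np.c_[np.cos(Y),np.sin(Y)];A=np.gradient(np.gradient(H,.1,axis=0),.1,axis=0)
    al=-A[:,0]*np.sin(Y)+A[:,1]*np.cos(Y);print("max lateral a",abs(al).max());phi=tr-c*al
    phi[0]=phi[-1]=phi[-2]=tr
    Q=[R.from_euler("z",y)*R.from_rotvec([f,0,0])*R.from_matrix(np.diag([-1,1,-1])) for y,f in zip(Y,phi)]
    return P,Q
def show(P,Q,n=20):
    N=len(P)
    for k in range(0,N-1,n):
        print("call",k//n)
        for i in range(k+1,min(k+n,N-1)+1):
            d=Q[k].inv().apply(P[i]-P[k])*1e3;a=(Q[k].inv()*Q[i]).as_rotvec(degrees=True)
            print(",".join(f"{v+0:.1f}" for v in d)+" | "+",".join(f"{v+0:.2f}" for v in a))
if __name__=="__main__":
    print(r.state()["joint_pos"])
    P,Q=rows(9.8,np.array([.5458,-.237,.3122]),[.5365,.2513,.3122],.0657,-.304);show(P,Q)
E
python3 carry.py
```

```text
[-0.4881  0.537   1.6133  0.0023  0.9925 -2.1258]
max lateral a 0.026538239283173812
call 0
-0.0,0.0,0.0 | 0.02,-0.00,0.00
-0.0,0.0,0.0 | 0.03,-0.00,0.00
-0.0,0.1,0.0 | 0.04,-0.00,0.01
-0.0,0.3,0.0 | 0.06,-0.00,0.01
-0.0,0.6,0.0 | 0.07,-0.00,0.03
-0.0,1.0,0.0 | 0.08,-0.00,0.04
-0.1,1.6,0.0 | 0.09,-0.00,0.07
-0.1,2.3,0.0 | 0.10,-0.00,0.10
-0.2,3.3,0.0 | 0.11,-0.00,0.14
-0.2,4.4,0.0 | 0.12,-0.00,0.19
-0.3,5.8,0.0 | 0.12,-0.00,0.25
-0.3,7.4,0.0 | 0.13,-0.00,0.32
-0.4,9.2,0.0 | 0.14,-0.00,0.40
-0.5,11.3,0.0 | 0.14,-0.00,0.49
-0.6,13.7,0.0 | 0.14,-0.00,0.60
-0.8,16.4,0.0 | 0.15,-0.00,0.71
-0.9,19.3,0.0 | 0.15,-0.00,0.84
-1.1,22.5,0.1 | 0.15,-0.00,0.98
-1.2,26.0,0.1 | 0.15,-0.00,1.13
-1.4,29.8,0.1 | 0.15,-0.00,1.29
call 1
-0.1,4.1,-0.0 | 0.00,0.00,0.18
-0.2,8.5,-0.0 | -0.00,0.00,0.37
-0.3,13.1,-0.0 | -0.00,0.00,0.57
-0.4,18.1,-0.0 | -0.00,0.00,0.79
-0.6,23.4,-0.0 | -0.00,0.00,1.01
-0.7,28.9,-0.0 | -0.01,0.00,1.25
-0.8,34.7,-0.0 | -0.01,0.00,1.51
-1.0,40.8,-0.0 | -0.01,0.00,1.77
-1.1,47.2,-0.0 | -0.02,0.00,2.05
-1.3,53.8,-0.0 | -0.02,0.00,2.33
-1.5,60.7,-0.0 | -0.03,0.00,2.63
-1.6,67.8,-0.0
[... 1513 characters left out ...]
,4.81
24.4,112.4,0.4 | -0.06,-0.02,4.99
25.2,116.1,0.4 | -0.06,-0.02,5.15
25.9,119.5,0.4 | -0.06,-0.02,5.30
call 4
1.0,3.1,0.0 | 0.00,-0.00,0.14
1.9,5.9,0.0 | 0.00,-0.00,0.27
2.7,8.4,0.0 | 0.01,-0.00,0.38
3.4,10.7,0.1 | 0.01,-0.00,0.48
4.0,12.7,0.1 | 0.02,-0.00,0.58
4.6,14.4,0.1 | 0.02,-0.00,0.66
5.0,16.0,0.1 | 0.03,-0.00,0.73
5.5,17.3,0.1 | 0.03,-0.00,0.79
5.8,18.4,0.1 | 0.04,-0.00,0.84
6.1,19.3,0.1 | 0.05,-0.00,0.88
6.3,20.0,0.1 | 0.06,-0.00,0.91
6.5,20.5,0.1 | 0.07,-0.00,0.93
6.6,20.9,0.1 | 0.08,-0.00,0.95
6.7,21.2,0.1 | 0.09,-0.00,0.96
6.7,21.4,0.1 | 0.10,-0.00,0.97
6.8,21.5,0.1 | 0.12,-0.00,0.98
6.8,21.5,0.1 | 0.13,-0.00,0.98
6.8,21.5,0.1 | 0.15,-0.00,0.98
6.8,21.5,0.1 | 0.15,-0.00,0.98
```

>>> apply_moves([
  {"dx":0,"dy":0,"dz":0,"ax":0.02,"ay":0,"az":0,"fingers":38},
  {"dx":0,"dy":0,"dz":0,"ax":0.03,"ay":0,"az":0,"fingers":38},
  {"dx":0,"dy":0.1,"dz":0,"ax":0.04,"ay":0,"az":0.01,"fingers":38},
  {"dx":0,"dy":0.3,"dz":0,"ax":0.06,"ay":0,"az":0.01,"fingers":38},
  {"dx":0,"dy":0.6,"dz":0,"ax":0.07,"ay":0,"az":0.03,"fingers":38},
  {"dx":0,"dy":1.0,"dz":0,"ax":0.08,"ay":0,"az":0.04,"fingers":38},
  {"dx":-0.1,"dy":1.6,"dz":0,"ax":0.09,"ay":0,"az":0.07,"fingers":38},
  {"dx":-0.1,"dy":2.3,"dz":0,"ax":0.1,"ay":0,"az":0.1,"fingers":38},
  {"dx":-0.2,"dy":3.3,"dz":0,"ax":0.11,"ay":0,"az":0.14,"fingers":38},
  {"dx":-0.2,"dy":4.4,"dz":0,"ax":0.12,"ay":0,"az":0.19,"fingers":38},
  {"dx":-0.3,"dy":5.8,"dz":0,"ax":0.12,"ay":0,"az":0.25,"fingers":38},
  {"dx":-0.3,"dy":7.4,"dz":0,"ax":0.13,"ay":0,"az":0.32,"fingers":38},
  {"dx":-0.4,"dy":9.2,"dz":0,"ax":0.14,"ay":0,"az":0.4,"fingers":38},
  {"dx":-0.5,"dy":11.3,"dz":0,"ax":0.14,"ay":0,"az":0.49,"fingers":38},
  {"dx":-0.6,"dy":13.7,"dz":0,"ax":0.14,"ay":0,"az":0.6,"fingers":38},
  {"dx":-0.8,"dy":16.4,"dz":0,"ax":0.15,"ay":0,"az":0.71,"fingers":38},
  {"dx":-0.9,"dy":19.3,"dz":0,"ax":0.15,"ay":0,"az":0.84,"fingers":38},
  {"dx":-1.1,"dy":22.5,"dz":0,"ax":0.15,"ay":0,"az":0.98,"fingers":38},
  {"dx":-1.2,"dy":26.0,"dz":0,"ax":0.15,"ay":0,"az":1.13,"fingers":38},
  {"dx":-1.4,"dy":29.8,"dz":0,"ax":0.15,"ay":0,"az":1.29,"fingers":38},
])

```text
time: 13.8
position: [0.5453, -0.2068, 0.3122]
orientation: [-0.021, 1.0, -0.0, 0.0]
force: [0.9, 0.1, -9.9]
opening: 0.0428
grip_force: 105.0
```

>>> apply_moves([
  {"dx":-0.1,"dy":4.1,"dz":0,"ax":0,"ay":0,"az":0.18,"fingers":38},
  {"dx":-0.2,"dy":8.5,"dz":0,"ax":0,"ay":0,"az":0.37,"fingers":38},
  {"dx":-0.3,"dy":13.1,"dz":0,"ax":0,"ay":0,"az":0.57,"fingers":38},
  {"dx":-0.4,"dy":18.1,"dz":0,"ax":0,"ay":0,"az":0.79,"fingers":38},
  {"dx":-0.6,"dy":23.4,"dz":0,"ax":0,"ay":0,"az":1.01,"fingers":38},
  {"dx":-0.7,"dy":28.9,"dz":0,"ax":-0.01,"ay":0,"az":1.25,"fingers":38},
  {"dx":-0.8,"dy":34.7,"dz":0,"ax":-0.01,"ay":0,"az":1.51,"fingers":38},
  {"dx":-1.0,"dy":40.8,"dz":0,"ax":-0.01,"ay":0,"az":1.77,"fingers":38},
  {"dx":-1.1,"dy":47.2,"dz":0,"ax":-0.02,"ay":0,"az":2.05,"fingers":38},
  {"dx":-1.3,"dy":53.8,"dz":0,"ax":-0.02,"ay":0,"az":2.33,"fingers":38},
  {"dx":-1.5,"dy":60.7,"dz":0,"ax":-0.03,"ay":0,"az":2.63,"fingers":38},
  {"dx":-1.6,"dy":67.8,"dz":0,"ax":-0.03,"ay":0,"az":2.94,"fingers":38},
  {"dx":-1.8,"dy":75.1,"dz":0,"ax":-0.04,"ay":0,"az":3.26,"fingers":38},
  {"dx":-2.0,"dy":82.7,"dz":0,"ax":-0.04,"ay":0,"az":3.59,"fingers":38},
  {"dx":-2.2,"dy":90.5,"dz":0,"ax":-0.05,"ay":0,"az":3.92,"fingers":38},
  {"dx":-2.4,"dy":98.4,"dz":0,"ax":-0.06,"ay":0,"az":4.27,"fingers":38},
  {"dx":-2.6,"dy":106.6,"dz":0,"ax":-0.06,"ay":0,"az":4.62,"fingers":38},
  {"dx":-2.8,"dy":114.9,"dz":0,"ax":-0.07,"ay":0,"az":4.99,"fingers":38},
  {"dx":-3.0,"dy":123.4,"dz":0,"ax":-0.08,"ay":0,"az":5.36,"fingers":38},
  {"dx":-3.2,"dy":132.1,"dz":-0.1,"ax":-0.08,"ay":0,"az":5.73,"fingers":38},
])

```text
time: 15.8
position: [0.5427, -0.0743, 0.3122]
orientation: [0.029, 1.0, 0.001, -0.0]
force: [-0.4, -0.2, -10.7]
opening: 0.0427
grip_force: 105.1
```

>>> apply_moves([
  {"dx":0.7,"dy":8.8,"dz":0,"ax":-0.01,"ay":0,"az":0.38,"fingers":38},
  {"dx":1.3,"dy":17.6,"dz":0,"ax":-0.02,"ay":0,"az":0.77,"fingers":38},
  {"dx":2.0,"dy":26.6,"dz":0,"ax":-0.02,"ay":0,"az":1.16,"fingers":38},
  {"dx":2.7,"dy":35.7,"dz":0,"ax":-0.03,"ay":0,"az":1.55,"fingers":38},
  {"dx":3.4,"dy":44.9,"dz":0,"ax":-0.04,"ay":0,"az":1.95,"fingers":38},
  {"dx":4.1,"dy":54.1,"dz":0.1,"ax":-0.05,"ay":0,"az":2.35,"fingers":38},
  {"dx":4.8,"dy":63.4,"dz":0.1,"ax":-0.06,"ay":0,"az":2.76,"fingers":38},
  {"dx":5.5,"dy":72.7,"dz":0.1,"ax":-0.06,"ay":-0.01,"az":3.16,"fingers":38},
  {"dx":6.2,"dy":82.0,"dz":0.1,"ax":-0.07,"ay":-0.01,"az":3.57,"fingers":38},
  {"dx":6.9,"dy":91.3,"dz":0.1,"ax":-0.08,"ay":-0.01,"az":3.97,"fingers":38},
  {"dx":7.7,"dy":100.6,"dz":0.1,"ax":-0.09,"ay":-0.01,"az":4.38,"fingers":38},
  {"dx":8.4,"dy":109.9,"dz":0.1,"ax":-0.1,"ay":-0.01,"az":4.78,"fingers":38},
  {"dx":9.1,"dy":119.1,"dz":0.1,"ax":-0.1,"ay":-0.01,"az":5.18,"fingers":38},
  {"dx":9.8,"dy":128.3,"dz":0.1,"ax":-0.11,"ay":-0.01,"az":5.58,"fingers":38},
  {"dx":10.5,"dy":137.3,"dz":0.1,"ax":-0.12,"ay":-0.01,"az":5.97,"fingers":38},
  {"dx":11.1,"dy":146.3,"dz":0.2,"ax":-0.13,"ay":-0.01,"az":6.36,"fingers":38},
  {"dx":11.8,"dy":155.2,"dz":0.2,"ax":-0.13,"ay":-0.02,"az":6.75,"fingers":38},
  {"dx":12.5,"dy":164.0,"dz":0.2,"ax":-0.14,"ay":-0.02,"az":7.13,"fingers":38},
  {"dx":13.1,"dy":172.6,"dz":0.2,"ax":-0.15,"ay":-0.02,"az":7.51,"fingers":38},
  {"dx":13.8,"dy":181.1,"dz":0.2,"ax":-0.15,"ay":-0.02,"az":7.88,"fingers":38},
])

```text
time: 17.8
position: [0.5393, 0.1073, 0.3122]
orientation: [0.097, 0.995, 0.002, 0.0]
force: [-0.0, 0.1, -10.2]
opening: 0.0428
grip_force: 105.1
```

>>> apply_moves([
  {"dx":1.8,"dy":8.2,"dz":0,"ax":-0.01,"ay":0,"az":0.36,"fingers":38},
  {"dx":3.5,"dy":16.1,"dz":0.1,"ax":-0.01,"ay":0,"az":0.72,"fingers":38},
  {"dx":5.2,"dy":23.9,"dz":0.1,"ax":-0.02,"ay":0,"az":1.06,"fingers":38},
  {"dx":6.8,"dy":31.5,"dz":0.1,"ax":-0.02,"ay":-0.01,"az":1.4,"fingers":38},
  {"dx":8.4,"dy":38.9,"dz":0.1,"ax":-0.03,"ay":-0.01,"az":1.73,"fingers":38},
  {"dx":10.0,"dy":46.1,"dz":0.2,"ax":-0.04,"ay":-0.01,"az":2.05,"fingers":38},
  {"dx":11.5,"dy":53.1,"dz":0.2,"ax":-0.04,"ay":-0.01,"az":2.35,"fingers":38},
  {"dx":13.0,"dy":59.8,"dz":0.2,"ax":-0.04,"ay":-0.01,"az":2.65,"fingers":38},
  {"dx":14.4,"dy":66.2,"dz":0.2,"ax":-0.05,"ay":-0.01,"az":2.94,"fingers":38},
  {"dx":15.7,"dy":72.5,"dz":0.3,"ax":-0.05,"ay":-0.01,"az":3.22,"fingers":38},
  {"dx":17.0,"dy":78.4,"dz":0.3,"ax":-0.05,"ay":-0.01,"az":3.48,"fingers":38},
  {"dx":18.2,"dy":84.1,"dz":0.3,"ax":-0.06,"ay":-0.02,"az":3.73,"fingers":38},
  {"dx":19.4,"dy":89.5,"dz":0.3,"ax":-0.06,"ay":-0.02,"az":3.97,"fingers":38},
  {"dx":20.5,"dy":94.6,"dz":0.4,"ax":-0.06,"ay":-0.02,"az":4.2,"fingers":38},
  {"dx":21.6,"dy":99.5,"dz":0.4,"ax":-0.06,"ay":-0.02,"az":4.42,"fingers":38},
  {"dx":22.6,"dy":104.1,"dz":0.4,"ax":-0.06,"ay":-0.02,"az":4.62,"fingers":38},
  {"dx":23.5,"dy":108.4,"dz":0.4,"ax":-0.06,"ay":-0.02,"az":4.81,"fingers":38},
  {"dx":24.4,"dy":112.4,"dz":0.4,"ax":-0.06,"ay":-0.02,"az":4.99,"fingers":38},
  {"dx":25.2,"dy":116.1,"dz":0.4,"ax":-0.06,"ay":-0.02,"az":5.15,"fingers":38},
  {"dx":25.9,"dy":119.5,"dz":0.4,"ax":-0.06,"ay":-0.02,"az":5.3,"fingers":38},
])

```text
time: 19.8
position: [0.537, 0.2291, 0.3122]
orientation: [0.143, 0.99, 0.002, 0.0]
force: [-0.1, -0.7, -10.1]
opening: 0.0431
grip_force: 105.1
```

>>> apply_moves([
  {"dx":1.0,"dy":3.1,"dz":0,"ax":0,"ay":0,"az":0.14,"fingers":38},
  {"dx":1.9,"dy":5.9,"dz":0,"ax":0,"ay":0,"az":0.27,"fingers":38},
  {"dx":2.7,"dy":8.4,"dz":0,"ax":0.01,"ay":0,"az":0.38,"fingers":38},
  {"dx":3.4,"dy":10.7,"dz":0.1,"ax":0.01,"ay":0,"az":0.48,"fingers":38},
  {"dx":4.0,"dy":12.7,"dz":0.1,"ax":0.02,"ay":0,"az":0.58,"fingers":38},
  {"dx":4.6,"dy":14.4,"dz":0.1,"ax":0.02,"ay":0,"az":0.66,"fingers":38},
  {"dx":5.0,"dy":16.0,"dz":0.1,"ax":0.03,"ay":0,"az":0.73,"fingers":38},
  {"dx":5.5,"dy":17.3,"dz":0.1,"ax":0.03,"ay":0,"az":0.79,"fingers":38},
  {"dx":5.8,"dy":18.4,"dz":0.1,"ax":0.04,"ay":0,"az":0.84,"fingers":38},
  {"dx":6.1,"dy":19.3,"dz":0.1,"ax":0.05,"ay":0,"az":0.88,"fingers":38},
  {"dx":6.3,"dy":20.0,"dz":0.1,"ax":0.06,"ay":0,"az":0.91,"fingers":38},
  {"dx":6.5,"dy":20.5,"dz":0.1,"ax":0.07,"ay":0,"az":0.93,"fingers":38},
  {"dx":6.6,"dy":20.9,"dz":0.1,"ax":0.08,"ay":0,"az":0.95,"fingers":38},
  {"dx":6.7,"dy":21.2,"dz":0.1,"ax":0.09,"ay":0,"az":0.96,"fingers":38},
  {"dx":6.7,"dy":21.4,"dz":0.1,"ax":0.1,"ay":0,"az":0.97,"fingers":38},
  {"dx":6.8,"dy":21.5,"dz":0.1,"ax":0.12,"ay":0,"az":0.98,"fingers":38},
  {"dx":6.8,"dy":21.5,"dz":0.1,"ax":0.13,"ay":0,"az":0.98,"fingers":38},
  {"dx":6.8,"dy":21.5,"dz":0.1,"ax":0.15,"ay":0,"az":0.98,"fingers":38},
])

```text
time: 21.6
position: [0.5365, 0.2514, 0.3123]
orientation: [0.151, 0.988, 0.001, 0.0]
force: [-0.4, 0.4, -10.2]
opening: 0.0435
grip_force: 105.1
```

Run:
```python
from h import *
o=look(2,('top','side'));print([qt(n,v) for _,n,v,_ in o])
delta([.5365,.2508,.3122],-.304)
```

```text
21.60 top q=-0.0132 cost=9.3 phi=0.0021 foot=[0.5366 0.2518 0.1003] F=[ -0.4   0.4 -10.2] g=105
21.65 side q=-0.0630 cost=16.3 phi=0.0020 foot=[0.5366 0.2518 0.1003] F=[ 0.2 -0.1 -9.5] g=105
21.70 top q=-0.0133 cost=9.4 phi=0.0020 foot=[0.5366 0.2518 0.1003] F=[-0.9 -0.2 -9.7] g=105
21.75 side q=-0.0638 cost=16.3 phi=0.0021 foot=[0.5366 0.2518 0.1002] F=[  0.4  -0.  -10.4] g=105
[np.float64(-0.016750603301608102), np.float64(-0.08265798379959638), np.float64(-0.016847652376064726), np.float64(-0.08350759338176028)]
t 21.8 pos [0.5365 0.2514 0.3123] d mm [-0.1441 -0.5629  0.0543] deg [ 0.1194 -0.0046  0.0035] F [  0.1   0.1 -10.7] open 0.04306536657944355
```

>>> apply_moves([
  {"dx":0,"dy":0,"dz":0.1,"ax":0,"ay":0,"az":0,"fingers":38},
  {"dx":0,"dy":0,"dz":0.7,"ax":0,"ay":0,"az":0,"fingers":38},
  {"dx":0,"dy":0,"dz":2.1,"ax":0,"ay":0,"az":0,"fingers":38},
  {"dx":0,"dy":0,"dz":4.6,"ax":0,"ay":0,"az":0,"fingers":38},
  {"dx":0,"dy":0,"dz":8.3,"ax":0,"ay":0,"az":0,"fingers":38},
  {"dx":0,"dy":0,"dz":13,"ax":0,"ay":0,"az":0,"fingers":38},
  {"dx":0,"dy":0,"dz":18.8,"ax":0,"ay":0,"az":0,"fingers":38},
  {"dx":0,"dy":0,"dz":25.4,"ax":0,"ay":0,"az":0,"fingers":38},
  {"dx":0,"dy":0,"dz":32.5,"ax":0,"ay":0,"az":0,"fingers":38},
  {"dx":0,"dy":0,"dz":40,"ax":0,"ay":0,"az":0,"fingers":38},
  {"dx":0,"dy":0,"dz":47.5,"ax":0,"ay":0,"az":0,"fingers":38},
  {"dx":0,"dy":0,"dz":54.6,"ax":0,"ay":0,"az":0,"fingers":38},
  {"dx":0,"dy":0,"dz":61.2,"ax":0,"ay":0,"az":0,"fingers":38},
  {"dx":0,"dy":0,"dz":67,"ax":0,"ay":0,"az":0,"fingers":38},
  {"dx":0,"dy":0,"dz":71.7,"ax":0,"ay":0,"az":0,"fingers":38},
  {"dx":0,"dy":0,"dz":75.4,"ax":0,"ay":0,"az":0,"fingers":38},
  {"dx":0,"dy":0,"dz":77.9,"ax":0,"ay":0,"az":0,"fingers":38},
  {"dx":0,"dy":0,"dz":79.3,"ax":0,"ay":0,"az":0,"fingers":38},
  {"dx":0,"dy":0,"dz":79.9,"ax":0,"ay":0,"az":0,"fingers":38},
  {"dx":0,"dy":0,"dz":80,"ax":0,"ay":0,"az":0,"fingers":38},
])

```text
time: 23.8
position: [0.5366, 0.2516, 0.2324]
orientation: [0.151, 0.988, 0.001, 0.0]
force: [-0.3, 0.3, -9.7]
opening: 0.0431
grip_force: 105.1
```

Run:
```python
from h import *
o=look(1,('top','side'));print([qt(n,v) for _,n,v,_ in o])
t=cv2.cvtColor(r.capture("top"),cv2.COLOR_RGB2BGR);s=cv2.cvtColor(r.capture("side"),cv2.COLOR_RGB2BGR)
cv2.imwrite("pics/t5.png",t);cv2.imwrite("pics/s5.png",s)
a=cv2.resize(t[125:245,200:300],(500,600),interpolation=cv2.INTER_CUBIC);b=cv2.resize(s[120:240,230:290+40],(300,360));b=cv2.copyMakeBorder(b,0,240,0,0,cv2.BORDER_CONSTANT)
b=cv2.resize(s[90:240,230:330],(300,450));b=cv2.copyMakeBorder(b,0,150,0,0,cv2.BORDER_CONSTANT)
cv2.imwrite("pics/v5.png",cv2.convertScaleAbs(np.hstack([a,b]),alpha=1.9))
```

```text
23.80 top q=0.0060 cost=12.3 phi=0.0023 foot=[0.5368 0.252  0.0204] F=[-0.3  0.3 -9.7] g=105
23.85 side q=-0.0499 cost=15.4 phi=0.0023 foot=[0.5368 0.252  0.0204] F=[ 1.1  0.1 -9.9] g=105
[np.float64(0.0026674507205340925), np.float64(-0.06883655247136894)]
```

View pics/v5.png

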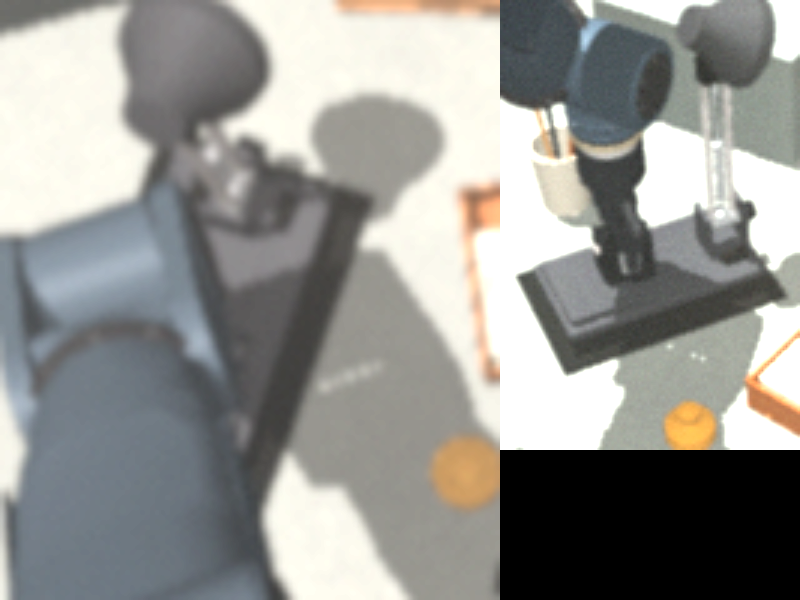

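Foot hangs squarely over the mat with the arm upright. I'll use the last picture for a precise overlay check of foot against mat.

Run:
```python
from h import *
s=cv2.imread("pics/s5.png");st=r.state();k=8;o=np.array([233,145])
RL,org=lamp(st["position"],st["orientation"])
im=cv2.convertScaleAbs(cv2.resize(s[145:218,233:331],None,fx=k,fy=k,interpolation=cv2.INTER_CUBIC),alpha=2.0)
F=RL.apply(np.array([(.155,.065,.014),(.155,-.065,.014),(-.095,-.065,.014),(-.095,.065,.014)]))+org
M=rig([(.14,.09,.004),(.14,-.09,.004),(-.14,-.09,.004),(-.14,.09,.004)],.565,.2425,-.304)
for P,c in((F,(0,255,255)),(M,(0,0,255))):
    cv2.polylines(im,[((proj("side",P)-o+.5)*k-.5).astype(np.int32)],True,c,1)
cv2.imwrite("pics/v6.png",im);print(im.shape,((proj("side",F)-o+.5)*k-.5).round(),((proj("side",M)-o+.5)*k-.5).round())
```

```text
(584, 784, 3) [[572.  96.]
 [693. 269.]
 [159. 452.]
 [ 59. 262.]] [[582. 105.]
 [749. 343.]
 [155. 553.]
 [ 19. 288.]]
```

View pics/v6.png

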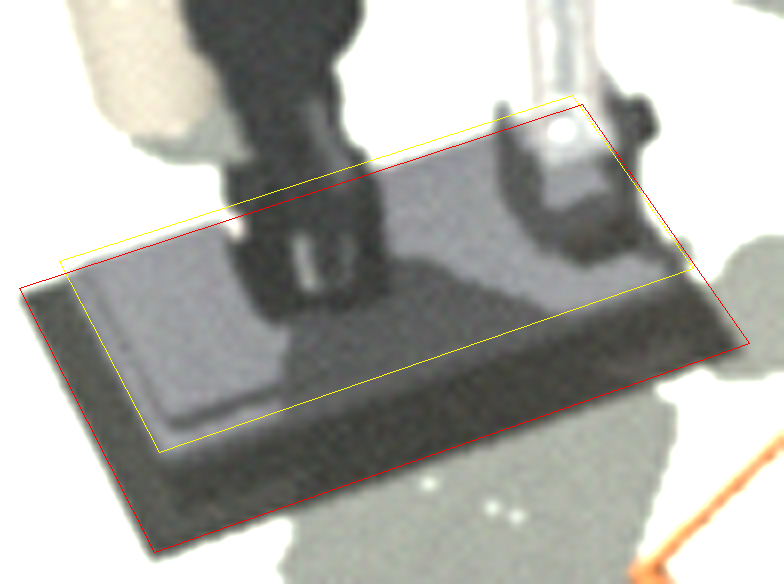

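>>> apply_moves([
  {"dx":0,"dy":0,"dz":0.5,"ax":0,"ay":0,"az":0,"fingers":38},
  {"dx":0,"dy":0,"dz":1.5,"ax":0,"ay":0,"az":0,"fingers":38},
  {"dx":0,"dy":0,"dz":3,"ax":0,"ay":0,"az":0,"fingers":38},
  {"dx":0,"dy":0,"dz":5,"ax":0,"ay":0,"az":0,"fingers":38},
  {"dx":0,"dy":0,"dz":7,"ax":0,"ay":0,"az":0,"fingers":38},
  {"dx":0,"dy":0,"dz":9,"ax":0,"ay":0,"az":0,"fingers":38},
  {"dx":0,"dy":0,"dz":10.5,"ax":0,"ay":0,"az":0,"fingers":38},
  {"dx":0,"dy":0,"dz":11.7,"ax":0,"ay":0,"az":0,"fingers":38},
  {"dx":0,"dy":0,"dz":12.7,"ax":0,"ay":0,"az":0,"fingers":38},
  {"dx":0,"dy":0,"dz":13.5,"ax":0,"ay":0,"az":0,"fingers":38},
  {"dx":0,"dy":0,"dz":14.1,"ax":0,"ay":0,"az":0,"fingers":38},
  {"dx":0,"dy":0,"dz":14.6,"ax":0,"ay":0,"az":0,"fingers":38},
  {"dx":0,"dy":0,"dz":15,"ax":0,"ay":0,"az":0,"fingers":38},
  {"dx":0,"dy":0,"dz":15.4,"ax":0,"ay":0,"az":0,"fingers":38},
  {"dx":0,"dy":0,"dz":15.7,"ax":0,"ay":0,"az":0,"fingers":38},
  {"dx":0,"dy":0,"dz":16,"ax":0,"ay":0,"az":0,"fingers":38},
])

```text
time: 25.6
position: [0.5366, 0.2516, 0.2163]
orientation: [0.151, 0.988, 0.001, 0.0]
force: [-0.6, 1.0, -9.0]
opening: 0.043
grip_force: 105.1
```

Run:
```python
from h import *
o=look(2,('top',));print([qt(n,v) for _,n,v,_ in o],r.state()["wrist_torque"])
```

```text
25.60 top q=0.0098 cost=12.3 phi=0.0021 foot=[0.5367 0.252  0.0043] F=[-0.6  1.  -9. ] g=105
25.65 top q=0.0097 cost=12.4 phi=0.0021 foot=[0.5367 0.252  0.0043] F=[-0.1 -0.  -8.6] g=105
[np.float64(0.006500344187572171), np.float64(0.0064906606610199424)] [-0.0029  0.2499 -0.0837]
```

>>> apply_moves([
  {"dx":0,"dy":0,"dz":0.2,"ax":0,"ay":0,"az":0,"fingers":38},
  {"dx":0,"dy":0,"dz":0.4,"ax":0,"ay":0,"az":0,"fingers":38},
  {"dx":0,"dy":0,"dz":0.6,"ax":0,"ay":0,"az":0,"fingers":38},
  {"dx":0,"dy":0,"dz":0.6,"ax":0,"ay":0,"az":0,"fingers":38},
])

```text
time: 26.1
position: [0.5366, 0.2517, 0.216]
orientation: [0.151, 0.988, 0.001, 0.0]
force: [-3.5, 0.4, -0.8]
opening: 0.0428
grip_force: 106.0
```

Run:
```python
from h import *
o=look(2,('top',));print([qt(n,v) for _,n,v,_ in o],r.state()["wrist_torque"])
```

```text
26.10 top q=0.0093 cost=12.4 phi=0.0022 foot=[0.5367 0.2521 0.004 ] F=[-3.5  0.4 -0.8] g=106
26.15 top q=0.0094 cost=12.4 phi=0.0022 foot=[0.5367 0.2521 0.004 ] F=[-2.6  0.8 -0.1] g=106
[np.float64(0.006059605860774586), np.float64(0.006168502276641508)] [-0.528   0.7818 -0.0979]
```

>>> apply_moves([
  {"dx":0,"dy":0,"dz":0,"ax":0,"ay":0,"az":0,"fingers":38},
  {"dx":0,"dy":0,"dz":0,"ax":0,"ay":0,"az":0,"fingers":38},
], squeeze=50)

```text
time: 26.4
position: [0.5366, 0.2517, 0.216]
orientation: [0.151, 0.988, 0.001, 0.0]
force: [-4.3, 1.2, 3.8]
opening: 0.0429
grip_force: 106.4
```

>>> apply_moves([
  {"dx":0,"dy":0,"dz":0,"ax":0,"ay":0,"az":0,"fingers":38},
  {"dx":0,"dy":0,"dz":0,"ax":0,"ay":0,"az":0,"fingers":38},
  {"dx":0,"dy":0,"dz":0,"ax":0,"ay":0,"az":0,"fingers":38},
], squeeze=20)

```text
time: 26.7
position: [0.5366, 0.2517, 0.216]
orientation: [0.151, 0.988, 0.001, 0.0]
force: [-6.3, 1.1, 5.4]
opening: 0.043
grip_force: 106.6
```

Run:
```python
from h import *
o=look(2,('top',));print([qt(n,v) for _,n,v,_ in o],r.state()["wrist_torque"])
```

```text
26.70 top q=0.0088 cost=12.4 phi=0.0023 foot=[0.5368 0.2521 0.004 ] F=[-6.3  1.1  5.4] g=107
26.75 top q=0.0090 cost=12.4 phi=0.0023 foot=[0.5368 0.2521 0.004 ] F=[-4.8  0.8  4.6] g=107
[np.float64(0.005509322025253116), np.float64(0.005782800659506815)] [-0.603   1.0931 -0.0593]
```

>>> apply_moves([
  {"dx":0,"dy":0,"dz":0,"ax":0,"ay":0,"az":0,"fingers":42.5},
  {"dx":0,"dy":0,"dz":0,"ax":0,"ay":0,"az":0,"fingers":43.5},
  {"dx":0,"dy":0,"dz":0,"ax":0,"ay":0,"az":0,"fingers":44.5},
  {"dx":0,"dy":0,"dz":0,"ax":0,"ay":0,"az":0,"fingers":46},
  {"dx":0,"dy":0,"dz":0,"ax":0,"ay":0,"az":0,"fingers":48},
])

```text
time: 27.3
position: [0.5369, 0.2515, 0.2158]
orientation: [0.151, 0.988, 0.001, 0.001]
force: [-0.2, 0.2, -0.1]
opening: 0.0481
grip_force: 0.0
```

Run:
```python
from h import *
o=look(2,('top',));print([qt(n,v) for _,n,v,_ in o],r.state()["wrist_torque"],r.state()["opening"])
```

```text
27.30 top q=0.0072 cost=12.4 phi=0.0028 foot=[0.5372 0.2521 0.0038] F=[-0.2  0.2 -0.1] g=0
27.35 top q=0.0072 cost=12.4 phi=0.0026 foot=[0.5371 0.252  0.0038] F=[-0.6  0.2  0.3] g=0
[np.float64(0.003951076519320473), np.float64(0.00394227328203417)] [ 0.0273 -0.0603  0.0134] 0.04832639965648164
```

>>> apply_moves([
  {"dx":0,"dy":0,"dz":0,"ax":0,"ay":0,"az":0,"fingers":54},
  {"dx":0,"dy":0,"dz":0,"ax":0,"ay":0,"az":0,"fingers":62},
  {"dx":0,"dy":0,"dz":-1,"ax":0,"ay":0,"az":0,"fingers":70},
  {"dx":0,"dy":0,"dz":-5,"ax":0,"ay":0,"az":0,"fingers":70},
  {"dx":0,"dy":0,"dz":-13,"ax":0,"ay":0,"az":0,"fingers":70},
  {"dx":0,"dy":0,"dz":-25,"ax":0,"ay":0,"az":0,"fingers":70},
  {"dx":0,"dy":0,"dz":-40,"ax":0,"ay":0,"az":0,"fingers":70},
  {"dx":3,"dy":0,"dz":-57,"ax":0,"ay":0,"az":0,"fingers":70},
  {"dx":10,"dy":0,"dz":-74,"ax":0,"ay":0,"az":0,"fingers":70},
  {"dx":22,"dy":0,"dz":-91,"ax":0,"ay":0,"az":0,"fingers":70},
  {"dx":38,"dy":0,"dz":-108,"ax":0,"ay":0,"az":0,"fingers":70},
  {"dx":58,"dy":0,"dz":-125,"ax":0,"ay":0,"az":0,"fingers":70},
  {"dx":80,"dy":0,"dz":-140,"ax":0,"ay":0,"az":0,"fingers":70},
  {"dx":105,"dy":0,"dz":-153,"ax":0,"ay":0,"az":0,"fingers":70},
  {"dx":130,"dy":0,"dz":-163,"ax":0,"ay":0,"az":0,"fingers":70},
  {"dx":150,"dy":0,"dz":-170,"ax":0,"ay":0,"az":0,"fingers":70},
  {"dx":162,"dy":0,"dz":-174,"ax":0,"ay":0,"az":0,"fingers":70},
  {"dx":168,"dy":0,"dz":-175,"ax":0,"ay":0,"az":0,"fingers":70},
  {"dx":168,"dy":0,"dz":-175,"ax":0,"ay":0,"az":0,"fingers":70},
])

```text
time: 29.3
position: [0.3759, 0.3016, 0.391]
orientation: [0.151, 0.989, 0.001, 0.0]
force: [0.5, 0.4, -0.4]
opening: 0.0698
grip_force: 0.0
```

Run:
```python
from h import *
R0=R.from_euler("z",-.304)*R.from_matrix(np.diag([-1,1,-1]))
for i in range(3):
    t=r.state()["time"];im=r.capture("top");print(t,qest("top",im,[.5367,.252,.216],R0.as_quat()))
cv2.imwrite("pics/t7.png",cv2.cvtColor(im,cv2.COLOR_RGB2BGR));s=r.capture("side");cv2.imwrite("pics/s7.png",cv2.cvtColor(s,cv2.COLOR_RGB2BGR))
# foot fit in side view: refine pose by edge-gradient along predicted outline
g=cv2.GaussianBlur(cv2.cvtColor(s,cv2.COLOR_RGB2GRAY),(3,3),0).astype(np.float32)
gm=cv2.magnitude(cv2.Sobel(g,5,1,0),cv2.Sobel(g,5,0,1))
def score(v,box,z,side):
    x0,x1,y=box;e=[]
    cs=[(x1,y),(x1,-y),(x0,-y),(x0,y)]
    for i in side:
        a,b=np.array(cs[i]),np.array(cs[(i+1)%4]);e+=[tuple(a+(b-a)*k)+(z,) for k in np.linspace(.05,.95,60)]
    p=proj("side",rig(e,*v)).astype(np.float32);return cv2.remap(gm,p[:,0],p[:,1],cv2.INTER_LINEAR).clip(0,60).mean()
from scipy.optimize import minimize
for nm,v0,box,z,sd in(("foot",[.5367,.252,-.304],(-.095,.155,.065),.018,(1,2,3)),("mat",[.565,.2425,-.304],(-.14,.14,.09),.004,(1,2))):
    best=max((minimize(lambda v:-score(v,box,z,sd),np.array(v0)+np.array([a,b,c]),method="Nelder-Mead",options=dict(initial_simplex=np.array(v0)+np.array([a,b,c])+np.array([[0,0,0],[.003,0,0],[0,.003,0],[0,0,.02]]))) for a in(-.003,.003) for b in(-.003,.003) for c in(-.01,.01)),key=lambda m:-m.fun)
    c=best.x[:2]+(.03*np.array([np.cos(best.x[2]),np.sin(best.x[2])]) if nm=="foot" else 0);print(nm,best.x,best.fun,"centre",c)
```

```text
29.3 (np.float64(0.011775306773808612), np.float32(12.380943))
29.35 (np.float64(0.012127750709925701), np.float32(12.379838))
29.4 (np.float64(0.011577492692728687), np.float32(12.39642))
foot [ 0.5369  0.25   -0.3046] -55.23809814453125 centre [0.5655 0.2411]
mat [ 0.562   0.2395 -0.314 ] -60.0 centre [0.562  0.2395]
```

```bash
python3 -c "
from station import r
print(r.hand_in())"
```

```text
the job is handed in; nothing more can be done
None
```

The lamp stands on the mat with its arm upright and still, about 4 mm off the mat's centre and within about 0.5° of square by the camera. The arm sagged to about -0.17 rad once while I was balancing it before the carry, without reaching its stop. The job was handed in at about 29 s, and no verdict came back.

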